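# Right the toppled thermometer and mount it on the calibration bed

## Robot

A 6-joint arm with a two-finger parallel gripper is mounted at the origin on the work surface. World frame = base frame: x ahead of the robot, y to its left, z up, the work surface at z = 0. Lengths are in m, angles in degrees, forces in N, time in s.
With the tool pointing down it reaches from about 0.275 to 0.825 m from the base axis. Payload 5.2 kg.
Tool frame: the origin (TCP) lies on the centre line of the jaws, within the pads' length; the fingertips stand 11 mm ahead of it and the grasp point (between the pads) lies 8 mm behind it; z points along the fingers, y is the direction in which the jaws open and shut (so a half turn about z gives the same grasp; the last joint's range is limited). The gripper opens to 93 mm and grips with 3 to 60 N. Pads are 15 mm wide; open, the fingers measure 128 mm over their backs; the gripper's body (75 mm by 188 mm) begins 65 mm behind the grasp point.
Start: joints at [-11.62, 14.817, 87.949, -0, 77.235, -11.62], TCP at [0.55, 0, 0.206] pointing down, gripper open.
Joint ranges: [-179.93, 179.93], [-52.35, 119.4], [10.71, 147.94], [-69.91, 249.91], [12.55, 155.21], [-178.61, 178.61]. Speed limits (degrees/s): [147.25, 147.25, 180, 180, 180, 180].

## Interface

Orientations are given as a 3x3 rotation matrix whose columns are the frame's x, y, z axes.
In Python, from workcell import manip, vision gives the robot as it stands.
- The arm moves only by the tool jog_arm, never from a script. Its argument "deltas" is a list of rows, each a list of 3 entries, a list of its own where there are three numbers: the shift along the world's x, y, z in cm, then the turn, a rotation vector about the world's x, y, z in rad, then the finger opening in cm, from 0 to 9.3. In form: [[[x, y, z], [rx, ry, rz], gripper], ...]. A call has exactly 5 rows; each row is the pose to reach, as a shift and turn from the pose measured when the call began; what a row does not reach only later rows make up. A row lasts 1/12 s, in which the tool goes at most 41.7 mm and 7.16 degrees, less where a joint would pass 70% of its speed; a pose out of reach is approached as far as the arm can. A call with a gripper value outside its range is refused whole. The fingers move at their own pace and stop on an object; "force" is the grip in N (left out, the last holds). Time passes only in rows, so rows that repeat a pose let the fingers close, or fill a call up. It gives the time, the measured TCP pose, the force and the opening at its end, in the units of the state.
- manip.get_state(): the state, without advancing time (a new reading comes with each control period).
- vision.capture(name): name is "scene" or "side" or "wrist"; returns the picture (400x640x3 uint8, blue, green, red); there is no depth.
- vision.get_calibration(name): a dict with "K" (3x3 intrinsics, pixels), "R" (3x3) and "t" (3): a world point X has camera coordinates R X + t. Camera axes: x right, y down, z forward; pixel columns grow to the right and rows downward; lengths in m; the calibration is good to about 2 mm. A picture is of the moment at which its call begins: read the wrist's pose just before it. get_calibration takes no time and is no camera call; for the wrist camera it gives the pose at the moment of the call.
- manip.finish_job(): hands the job in, once; it reports no verdict.
The state is a dict: "time": time; "q": joint angles; "qvel": joint speeds; "effort": joint torques, N m; "ee_pos": TCP position; "ee_rot": TCP orientation; "wrist_force": force on the tool from outside, world axes, zero at the start; "wrist_torque": the same for the moment, N m; "opening": finger opening in m.
Only numpy, scipy, OpenCV 4.12 (cv2) and the standard library are available. Lean on these libraries where they do the work, as an engineer would, in place of code of your own. Each camera call takes 0.05 s, during which the arm holds its last target. There are 200 camera calls.

## Task

The infrared thermometer on the steel foot has toppled over. Stand it upright on its foot on the table and let go of it, then take it again from above and lower its foot over the two locating pins of the calibration bed, with the lens facing the opening of the red source, until the foot rests flush on the plate. Set it down gently, never dropping it, and leave the other things on the table where they are.

Things in the scene. Friction and masses are not known exactly. Their poses are not given: they have to be found in the camera images.
- thermometer: the toppled infrared thermometer: white plastic pistol shape on a bare steel foot plate, 0.4 kg, 179 mm tall. Origin: centre of the foot's underside; z runs up its grip, x the way the lens looks. At the start it lies level on its +y side (origin 22 mm above the table, -y side up), its top towards the robot's right (-y), give or take 60 degrees
- foot (a point): centre of the foot's upper face, where the grip rises. The steel foot is 96 (x) x 44 (y) x 12 (z) mm, with two holes 12.5 mm wide right through it at x = -34 and 34 mm, y = 0
- grip (a point): point on the axis of the thermometer's straight grip, 60 mm above the foot's underside, near its centre of mass. The grip is a block 34 (x) x 28 (y) mm, from 12 to 135 mm above the foot's underside; a small trigger stands 5 mm out of its +x face at 112 to 130 mm
- head (a point): middle of the thermometer's head, on its axis 157 mm above the foot's underside. The head is a block 92 (x) x 44 (y) x 44 (z) mm with a dark display on its -x end
- lens (a point): front of the black lens stub that stands 8 mm out of the head's +x end: 54 mm from the axis, 157 mm above the foot's underside
- bed: calibration bed, fixed: aluminium plate 15 mm thick, 360 x 165 mm. Origin on the table under the middle between its two pins; x points to the red source box, z up. Plate from x = -60 to 300 mm. The source box, 170 (x) x 140 (y) mm, has its face at x = 115 mm and its top 230 mm above the table, with a handle on top up to 256 mm
- seat (a point): point on the top face of the bed plate (15 mm above the table) midway between the pins; the centre of the foot's underside belongs here
- pin_near (a point): top of the steel locating pin at x = -34 mm, y = 0 of the bed: 10 mm across, tapered over the top 5 mm, 21 mm above the plate, 36 mm above the table
- pin_far (a point): top of the like pin at x = 34 mm, y = 0 of the bed, on the source's side
- shield_a (a point): middle of the top edge of the upright grey draught shield at y = 68 mm of the bed: 5 mm thick, x = -55 to 55 mm, up to 105 mm above the table
- shield_b (a point): the same for the like shield at y = -68 mm of the bed
- aperture (a point): middle of the round dark opening in the source's face, 108 mm along x from the seat, 172 mm above the table: the height of the lens when the thermometer is seated
- spare: bystander: a like-shaped white thermometer without a foot, lying flat (36 mm thick). Origin at the middle of its underside; grip 34 mm wide runs to +y 80 mm, the head 92 mm long (x) reaches to -y 72 mm
- tape: bystander: roll of tape lying flat, 100 mm across, 24 mm high, origin at centre of underside
- screwdriver: bystander: screwdriver lying along its x axis, about 190 mm long and 26 mm thick, origin under its middle, blade to +x
- jar: bystander: small jar 54 mm across, 65 mm high, origin at centre of underside
- carton_a: bystander: white carton standing on edge between the work area and the bed, 110 (x) x 50 (y) x 120 mm high, origin at centre of underside
- carton_b: bystander: white carton at the back, beyond the bed, 120 (x) x 100 (y) x 60 mm high, origin at centre of underside
- carton_c: bystander: white carton at the back, 100 (x) x 120 (y) x 60 mm high, origin at centre of underside
Mind the look-alikes: they are no part of the job. Leave any yellow look-alike of the thermometer alone.

How it is judged (in metres and radians):
On the way:
1. the thermometer stands upright on its foot on the table, let go and at rest (angle between thermometer's own z axis and vertical below 0.06 rad and height (world z) of thermometer below 0.006 m and contact force between the fingers and thermometer below 0.1 N and linear speed of thermometer below 0.03 m/s and angular speed of thermometer below 0.2 rad/s), for 0.3 s.
At the end, for the whole second after the job is handed in: The thermometer's foot is over both pins and flush on the bed plate: underside within 2 mm of the plate top, centre within 4 mm of the seat, upright within 2 degrees, lens towards the source (in line within 4.5 degrees), let go and at rest (horizontal distance between thermometer and seat below 0.004 m and z of thermometer in the frame of seat between -0.002 and 0.002 m and angle between thermometer's own z axis and vertical below 0.035 rad and angle between the x axis of thermometer and the x axis of bed, either way round below 0.08 rad and horizontal distance between lens and aperture below 0.07 m and linear speed of thermometer below 0.03 m/s and angular speed of thermometer below 0.2 rad/s); the robot touches nothing.
It fails at once if one of the bystanders is moved more than 30 mm (distance of any of spare, tape, screwdriver, jar, carton_a, carton_b, carton_c from where it was at the start of the episode above 0.03 m).
It fails at once if the thermometer is dropped or falls over (moves faster than 0.45 m/s while not held) (linear speed of thermometer above 0.45 m/s and contact force between the fingers and thermometer below 0.1 N).
It also fails if it takes over 70 s, if anything falls off the work surface, if the arm or the gripper's body presses on something with over 40 N, if the wrist force passes 120 N, or if a joint passes its speed limit or range.

## Working session

There is one attempt and no reset: what is moved stays moved. The work goes in short steps, Python scripts to look and compute and a tool call to move; the robot and the scene stay as the last step left them, time stands still between calls to the robot, and variables do not carry over. Pictures are saved under pics/ and viewed, about 8 in all and at most 12, crops included, and the job is handed in when it is done.

Besides the shell and the picture viewer there is one more tool, called as name([rows], argument=value, ...), one row to a line, values as JSON. jog_arm: Moves the arm, as the interface text tells. Its arguments: {"type":"object","properties":{"deltas":{"type":"array","items":{"type":"array"}},"force":{"type":"number"}},"required":["deltas"]}

```bash
mkdir -p pics; ls
cat > h.py <<'E'
import numpy as np, cv2
from workcell import manip, vision
def ray(name,u,v,cal=None):
    c=cal or vision.get_calibration(name); R=np.array(c["R"]);t=np.array(c["t"]);K=np.array(c["K"])
    return -R.T@t, R.T@np.linalg.solve(K,[u,v,1.])
def onz(name,u,v,z,cal=None):
    o,d=ray(name,u,v,cal); return o+d*(z-o[2])/d[2]
def proj(name,X,cal=None):
    c=cal or vision.get_calibration(name); p=np.array(c["K"])@(np.array(c["R"])@np.array(X)+np.array(c["t"])); return p[:2]/p[2]
E
python3 - <<'E'
from h import *
for n in("scene","side"):
    cv2.imwrite(f"pics/{n}0.png",vision.capture(n))
    o,d=ray(n,320,200); print(n,o,d)
E
```

```text
pics
scene [1.27813765 0.22849016 1.35513965] [-0.47939677 -0.15917702 -0.86305341]
side [ 0.20398099 -1.01579496  0.79498087] [ 0.3055984   0.79327271 -0.52708789]
```

View pics/scene0.png

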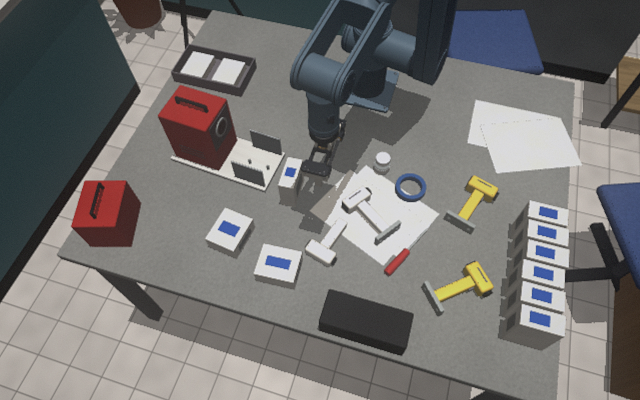

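View pics/side0.png

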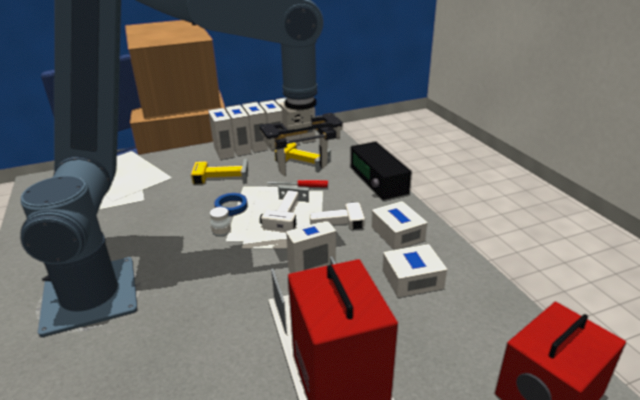

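Scene view: white thermometer with steel foot runs from head (356,200) to foot (388,232). The footless spare is at (328,242), and two yellow look-alikes are at (470,203) and (462,287). The bed with pins is at (250,165), next to the red source at (200,130). I'll confirm with one enlarged crop.

Run:
```python
from h import *
im=cv2.imread("pics/scene0.png")
a=cv2.resize(im[170:270,300:430],None,fx=6,fy=6,interpolation=cv2.INTER_CUBIC)
cv2.imwrite("pics/c1.png",a)
b=cv2.resize(im[100:200,160:290],None,fx=6,fy=6,interpolation=cv2.INTER_CUBIC)
cv2.imwrite("pics/c2.png",b)
```

```text
(no output)
```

View pics/c1.png

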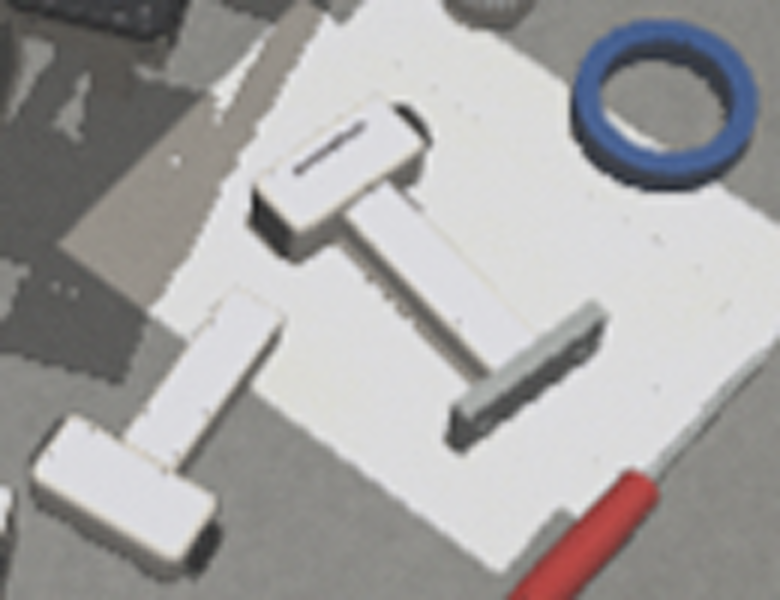

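View pics/c2.png

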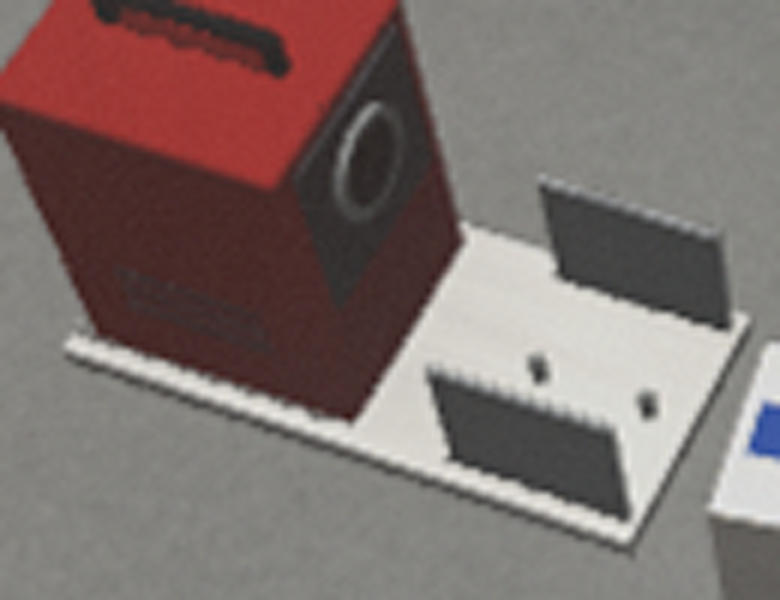

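Run:
```python
from h import *
def P(c,off,z): return onz("scene",c[0]/6+off[0],c[1]/6+off[1],z)[:2]*1000
A=(300,170);B=(160,100)
print("foot under edge",P((460,418),A,.044),P((607,318),A,.044))
hc=[P(c,A,.044) for c in((255,185),(385,98),(425,150),(292,232))];print("head",hc,np.mean(hc,0))
g=[P(c,A,.036) for c in((345,210),(385,183),(490,372),(535,345))]
print("grip",g,np.degrees(np.arctan2(*((g[0]+g[1]-g[2]-g[3])[::-1]))))
print("pins",P((538,356),B,.036),P((648,395),B,.036))
print("plate corners",P((745,320),B,.015),P((632,540),B,.015), P((70,338),B,.015))
print("shields",P((542,180),B,.105),P((720,237),B,.105),P((430,370),B,.105),P((612,428),B,.105))
print("carton_a", [onz("scene",u,v,.12)[:2]*1000 for u,v in((285,158),(302,160),(296,190),(280,186))])
print(vision.get_calibration("wrist"),manip.get_state()["ee_pos"])
```

```text
foot under edge [632.891481   191.48844545] [555.92563878 249.94820891]
head [array([532.15806158,  55.77469459]), array([459.98070283, 107.76665978]), array([485.37475521, 136.23925755]), array([553.91932795,  82.03172694])] [507.85821189  95.45308472]
grip [array([528.56971171, 104.34146064]), array([506.48191118, 120.38007442]), array([599.26308989, 199.70231307]), array([577.51675318, 218.15044597])] -126.27286577384767
pins [ 462.3354331  -288.53118507] [ 469.39671806 -220.04252765]
plate corners [ 391.56609545 -191.90394246] [ 549.34337428 -202.08424086] [ 515.05793009 -559.50642676]
shields [ 393.55416914 -302.9612382 ] [ 402.49836835 -195.23138732] [ 529.99379995 -313.21258498] [ 536.76282597 -207.38495784]
carton_a [array([ 477.35799664, -150.43301854]), array([469.2266102 , -96.61253921]), array([579.56877096, -79.26170427]), array([ 580.11137768, -130.52346109])]
{'K': array([[285.42964905,   0.        , 322.74787563],
       [  0.        , 285.42964905, 201.4637143 ],
       [  0.        ,   0.        ,   1.        ]]), 'R': array([[ 9.99995369e-01,  1.90493084e-04, -3.03752727e-03],
       [ 1.08016753e-03, -9.55281133e-01,  2.95697125e-01],
       [-2.84536424e-03, -2.95699037e-01, -9.55276915e-01]]), 't': array([-0.54870759, -0.03453751,  0.39286334])} [5.49509029e-01 1.16920503e-04 2.05324504e-01]
```

jog_arm([
  [[0, 4, 3], [0, 0, 0.12], 9.3],
  [[0, 8, 6], [0, 0, 0.24], 9.3],
  [[0, 10, 9], [0, 0, 0.36], 9.3],
  [[0, 11, 9], [0, 0, 0.48], 9.3],
  [[0, 11, 9], [0, 0, 0.6], 9.3],
])

```text
time: 0.52
ee_pos: [0.5505, 0.1136, 0.2986]
ee_rot: [[-0.572, 0.82, 0.004], [0.82, 0.572, 0.001], [-0.002, 0.004, -1.0]]
wrist_force: [-0.5, -0.1, 0.0]
opening: 0.0929
```

jog_arm([
  [[0, 0, 0], [0, 0, 0.12], 9.3],
  [[0, 0, 0], [0, 0, 0.24], 9.3],
  [[0, 0, 0], [0, 0, 0.34], 9.3],
  [[0, 0, 0], [0, 0, 0.34], 9.3],
  [[0, 0, 0], [0, 0, 0.34], 9.3],
])

```text
time: 0.93
ee_pos: [0.5503, 0.1136, 0.2982]
ee_rot: [[-0.811, 0.585, 0.003], [0.585, 0.811, 0.002], [-0.001, 0.003, -1.0]]
wrist_force: [0.1, 0.7, 0.6]
opening: 0.0929
```

```bash
cat >> h.py <<'E'
import json
def log():
    s=manip.get_state(); open("log.jsonl","a").write(json.dumps({k:np.array(s[k]).tolist() for k in("time","q","ee_pos","ee_rot","wrist_force","opening")})+"\n")
    print("t",s["time"],"q",np.round(s["q"],1),"p",np.round(s["ee_pos"],4),"F",np.round(s["wrist_force"],1),"op",round(float(s["opening"]),4)); print(np.round(s["ee_rot"],3).tolist()); return s
E
python3 - <<'E'
from h import *
log(); c=vision.get_calibration("wrist"); im=vision.capture("wrist"); cv2.imwrite("pics/w1.png",im)
np.save("w1.npy",c,allow_pickle=True)
E
```

```text
t 0.9333 q [  0.2  13.4  77.    0.1  89.4 -54. ] p [0.5503 0.1136 0.2982] F [0.1 0.7 0.6] op 0.0929
[[-0.811, 0.585, 0.003], [0.585, 0.811, 0.002], [-0.001, 0.003, -1.0]]
```

View pics/w1.png

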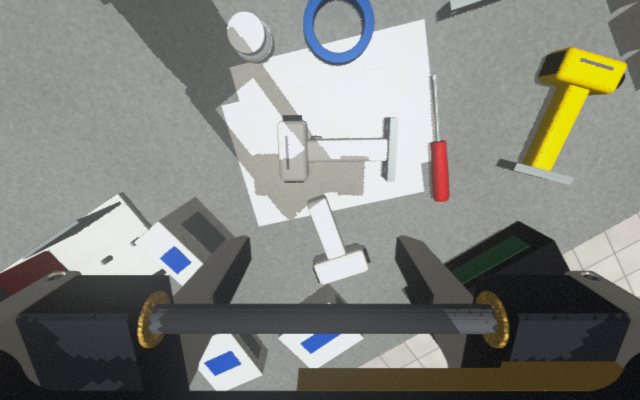

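Run:
```python
from h import *
c=np.load("w1.npy",allow_pickle=True).item()
for n,(u,v,z) in dict(footA=(392,118,.044),footB=(390,182,.044),headTL=(278,121,.044),headBR=(307,182,.044),gripA=(312,150,.036),gripB=(384,150,.036),lens=(292,115,.03)).items(): print(n,onz("wrist",u,v,z,c)[:2]*1000)
print("side check, pred px of grip pt", proj("side",[.544,.152,.036]))
```

```text
footA [547.83018856 240.77708608]
footB [627.53522    187.98508615]
headTL [454.15356197 103.56118862]
headBR [552.0387573   83.33572576]
gripA [517.54205934 118.0959892 ]
gripB [582.01769798 207.53290137]
lens [458.69786218 124.04829038]
side check, pred px of grip pt [285.10260882 202.95713673]
```

jog_arm([
  [[0, 0, 0], [0, 0, -0.12], 9.3],
  [[0, 0, 0], [0, 0, -0.24], 9.3],
  [[0, 0, 0], [0, 0, -0.36], 9.3],
  [[0, 0, 0], [0, 0, -0.48], 9.3],
  [[0, 0, 0], [0, 0, -0.6], 9.3],
])

```text
time: 1.4
ee_pos: [0.5502, 0.1134, 0.298]
ee_rot: [[-0.331, 0.944, 0.003], [0.944, 0.331, 0.0], [-0.001, 0.003, -1.0]]
wrist_force: [-0.3, -0.1, -0.9]
opening: 0.093
```

jog_arm([
  [[0, 0, 0], [0, 0, -0.12], 9.3],
  [[0, 0, 0], [0, 0, -0.24], 9.3],
  [[0, 0, 0], [0, 0, -0.36], 9.3],
  [[0, 0, 0], [0, 0, -0.48], 9.3],
  [[0, 0, 0], [0, 0, -0.6], 9.3],
])

```text
time: 1.82
ee_pos: [0.5501, 0.1133, 0.2978]
ee_rot: [[0.269, 0.963, 0.002], [0.963, -0.269, -0.002], [-0.001, 0.003, -1.0]]
wrist_force: [0.4, -0.7, 0.5]
opening: 0.0927
```

jog_arm([
  [[-1, 0, -1], [0, 0, -0.12], 9.3],
  [[-2, 0, -2], [0, 0, -0.24], 9.3],
  [[-3, 0, -3], [0, 0, -0.353], 9.3],
  [[-3.6, -0.4, -5], [0, 0, -0.353], 9.3],
  [[-3.6, -0.4, -8], [0, 0, -0.353], 9.3],
])

```text
time: 2.23
ee_pos: [0.5147, 0.109, 0.2195]
ee_rot: [[0.588, 0.809, 0.007], [0.809, -0.588, -0.003], [0.002, 0.007, -1.0]]
wrist_force: [0.4, -0.2, 0.4]
opening: 0.0931
```

jog_arm([
  [[0, 0, -1], [0.1, -0.072, 0], 9.3],
  [[0, 0, -2], [0.2, -0.144, 0], 9.3],
  [[0, 0, -4], [0.3, -0.216, 0], 9.3],
  [[0, 0, -6], [0.4, -0.288, 0], 9.3],
  [[0, 0, -9], [0.495, -0.357, 0], 9.3],
])

```text
time: 2.65
ee_pos: [0.5148, 0.1098, 0.1415]
ee_rot: [[0.499, 0.809, 0.312], [0.687, -0.588, 0.428], [0.529, 0.001, -0.848]]
wrist_force: [0.1, 0.2, -0.5]
opening: 0.0931
```

Run:
```python
from h import *
log(); cv2.imwrite("pics/w2.png",vision.capture("wrist"))
```

```text
t 2.65 q [-23.6   7.  117.1  39.   55.2 -10.3] p [0.5148 0.1098 0.1415] F [ 0.1  0.2 -0.5] op 0.0931
[[0.499, 0.809, 0.312], [0.687, -0.588, 0.428], [0.529, 0.001, -0.848]]
```

View pics/w2.png

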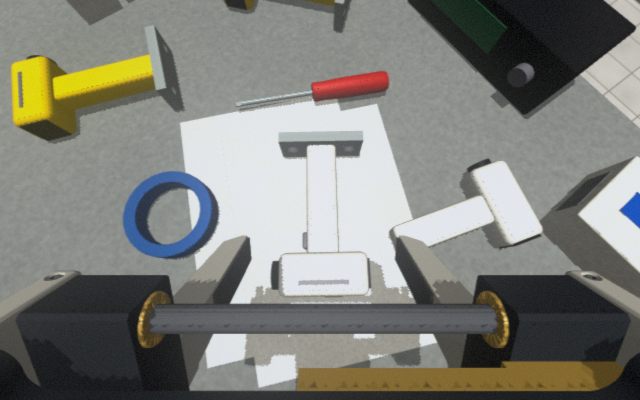

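Run:
```python
from h import *
def P(c,off,z): return np.round(onz("scene",c[0]/6+off[0],c[1]/6+off[1],z)[:2]*1000)
print("spare grip end",[P(c,(300,170),.036) for c in((230,288),(283,318),(75,415),(215,495))])
print("spare other est. wrist", [np.round(onz("wrist",u,v,.036)[:2]*1000) for u,v in((394,232),(400,244))])
print("grip line",[np.round(onz("wrist",u,v,.036)[:2]*1000) for u,v in((322,150),(322,250))], "foot",[np.round(onz("wrist",u,v,.044)[:2]*1000) for u,v in((280,133),(362,133))])
for L in open("log.jsonl"):
    s=json.loads(L); q=np.radians(s["q"]); from scipy.spatial.transform import Rotation as Ro
    print(np.round(Ro.from_euler("ZYZYZ",[q[0],q[1]+q[2],q[3],q[4],q[5]]).as_matrix()-0,2).tolist())
```

```text
spare grip end [array([591.,  59.]), array([600.,  90.]), array([684.,   4.]), array([706.,  85.])]
spare other est. wrist [array([581.,  85.]), array([578.,  72.])]
grip line [array([574., 203.]), array([509., 113.])] foot [array([546., 244.]), array([620., 191.])]Traceback (most recent call last):
  File "<stdin>", line 8, in <module>
  File "scipy/spatial/transform/_rotation.pyx", line 1413, in scipy.spatial.transform._rotation.Rotation.from_euler
ValueError: Expected axis specification to be a non-empty string of upto 3 characters, got ZYZYZ
```

jog_arm([
  [[0.3, 0.5, -2.5], [0.03, -0.02, 0], 6],
  [[0.7, 1.2, -5], [0.065, -0.047, 0], 6],
  [[1.0, 1.8, -7.2], [0.065, -0.047, 0], 6],
  [[1.0, 1.8, -7.2], [0.065, -0.047, 0], 6],
  [[1.0, 1.8, -7.2], [0.065, -0.047, 0], 6],
])

```text
time: 3.12
ee_pos: [0.5196, 0.129, 0.0627]
ee_rot: [[0.476, 0.811, 0.34], [0.648, -0.585, 0.488], [0.595, -0.012, -0.804]]
wrist_force: [0.1, 0.3, -0.1]
opening: 0.0642
```

jog_arm([
  [[0.5, 0.7, -1.2], [0, 0, 0], 6],
  [[1.0, 1.4, -2.4], [0, 0, 0], 6],
  [[1.5, 2.1, -3.7], [0, 0, 0], 6],
  [[2.0, 2.8, -4.9], [0, 0, 0], 6],
  [[2.0, 2.8, -4.9], [0, 0, 0], 6],
])

```text
time: 3.53
ee_pos: [0.5408, 0.158, 0.0143]
ee_rot: [[0.475, 0.812, 0.34], [0.649, -0.584, 0.489], [0.595, -0.011, -0.804]]
wrist_force: [0.4, -0.4, -0.6]
opening: 0.06
```

Run:
```python
from h import *
log(); cv2.imwrite("pics/w3.png",vision.capture("wrist")[100:320,130:520])
```

```text
t 3.5333 q [-19.4  24.  123.2  62.2  40.4 -35.3] p [0.5408 0.158  0.0143] F [ 0.4 -0.4 -0.6] op 0.06
[[0.475, 0.812, 0.34], [0.649, -0.584, 0.489], [0.595, -0.011, -0.804]]
```

View pics/w3.png

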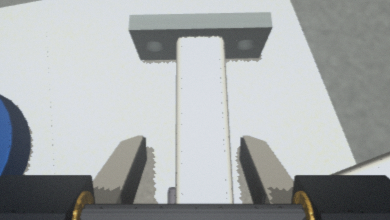

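jog_arm([
  [[0.4, -0.3, 0.4], [0, 0, 0], 6],
  [[0.4, -0.3, 0.4], [0, 0, 0], 5],
  [[0.4, -0.3, 0.4], [0, 0, 0], 3],
  [[0.4, -0.3, 0.4], [0, 0, 0], 2],
  [[0.4, -0.3, 0.4], [0, 0, 0], 2],
], force=45)

```text
time: 4.0
ee_pos: [0.5446, 0.1546, 0.0195]
ee_rot: [[0.474, 0.812, 0.341], [0.649, -0.584, 0.488], [0.595, -0.01, -0.803]]
wrist_force: [-0.1, -0.2, 0.3]
opening: 0.0376
```

jog_arm([
  [[0, 0, 0], [0, 0, 0], 2],
  [[0, 0, 0], [0, 0, 0], 2],
  [[0, 0, 0.5], [0, 0, 0], 2],
  [[0, 0, 2], [0, 0, 0], 2],
  [[0, 0, 4], [0, 0, 0], 2],
])

```text
time: 4.42
ee_pos: [0.5426, 0.1548, 0.0581]
ee_rot: [[0.477, 0.812, 0.336], [0.648, -0.584, 0.489], [0.593, -0.015, -0.805]]
wrist_force: [1.0, -0.1, -3.4]
opening: 0.0336
```

Run:
```python
from h import *
log()
import itertools
from scipy.spatial.transform import Rotation as Ro
ls=[json.loads(L) for L in open("log.jsonl")]
e=lambda a,x:Ro.from_euler(a,x,degrees=True).as_matrix()
for s4,s6,c in itertools.product((1,-1),(1,-1),(0,90,180,270)):
    err=0
    for s in ls:
        q=s["q"]; R=e("z",q[0])@e("y",q[1]+q[2])@e("z",s4*q[3])@e("y",q[4])@e("z",s6*q[5]+c); err=max(err,abs(R-np.array(s["ee_rot"])).max())
    if err<.3: print(s4,s6,c,err)
```

```text
t 4.4167 q [-19.7  18.8 121.   54.9  44.5 -25.7] p [0.5426 0.1548 0.0581] F [ 1.  -0.1 -3.4] op 0.0336
[[0.477, 0.812, 0.336], [0.648, -0.584, 0.489], [0.593, -0.015, -0.805]]
1 1 90 5.551115123125783e-16
```

```bash
cat > kin.py <<'E'
from h import *
from scipy.spatial.transform import Rotation as Ro
from scipy.optimize import least_squares
e=lambda a,x:Ro.from_euler(a,x,degrees=True).as_matrix()
def rot(q): return e("z",q[0])@e("y",q[1]+q[2])@e("z",q[3])@e("y",q[4])@e("z",q[5]+90)
def A(q):
    s2,c2=np.sin(np.radians(q[1])),np.cos(np.radians(q[1])); t=np.radians(q[1]+q[2]);s,c=np.sin(t),np.cos(t)
    # params: off,a2,a3,h,d6,elbow
    M=np.array([[0,s2,s,0,0,c],[1,0,0,0,0,0],[0,c2,c,1,0,-s]]); M=e("z",q[0])@M
    M[:,4]+=rot(q)[:,2]; return M
ls=[json.loads(L) for L in open("log.jsonl")][:5]
ls.append(dict(q=[-11.62,14.817,87.949,0,77.235,-11.62],ee_pos=[.5495,0.0001,.2053]))
M=np.vstack([A(s["q"]) for s in ls]); b=np.hstack([s["ee_pos"] for s in ls])
par,_,rk,_=np.linalg.lstsq(M,b,rcond=None)
fk=lambda q:A(q)@par
lo=np.array([-179.93,-52.35,10.71,-69.91,12.55,-178.61]);hi=np.array([179.93,119.4,147.94,249.91,155.21,178.61])
def ik(p,R,q0):
    f=lambda q:np.hstack([(fk(q)-p)*10,(Ro.from_matrix(R.T@rot(q))).as_rotvec()])
    r=least_squares(f,np.clip(q0,lo+1,hi-1),bounds=(lo,hi)); return r.x,np.abs(r.fun).max()
h=np.array([-.585,-.811,0]);RT0=np.column_stack([[-.811,.585,0],[0,0,-1],h])
E
python3 - <<'E'
from kin import *
print(np.round(par,4),rk,abs(M@par-b).max())
s=ls[4]; Rt=RT0.T@np.array(s["ee_rot"]); print(np.round(Rt,3))
res=[]
for phi in range(-180,180,15):
  for x,y in((.5,.0),(.5,.15),(.6,.1),(.45,.25),(.4,.1)):
    Rf=e("z",phi)@Rt; p=np.array([x,y,0])+e("z",phi)@[0,.0025,.0834]
    for q0 in(s["q"],[0,20,110,20,50,90],[0,20,110,-30,50,150],[0,20,110,120,50,150],[0,20,110,90,50,-150]):
        q,er=ik(p,Rf,np.array(q0,float))
        if er<1e-3:
            m=np.min(np.minimum(q-lo,hi-q)); wz=(fk(q)-par[4]*rot(q)[:,2])[2]
            res.append((round(m,1),phi,x,y,np.round(q).tolist(),round(wz,3)))
res.sort(key=lambda r:-r[0])
for r in res[:25]: print(r)
E
```

```text
[0.1107 0.5346 0.4256 0.2214 0.3797 0.0602] 6 0.000517233807244305Traceback (most recent call last):
  File "<stdin>", line 3, in <module>
KeyError: 'ee_rot'
```

```bash
sed -i 's/\[:5\]/[:4]/' kin.py
cat > scan.py <<'E'
from kin import *
s=ls[3]; Rt=RT0.T@np.array(s["ee_rot"]); print(np.round(Rt,3))
if __name__=="__main__":
  res=[]
  for phi in range(-180,180,15):
   for x,y in((.5,.0),(.5,.15),(.6,.1),(.45,.25),(.4,.1)):
    Rf=e("z",phi)@Rt; p=np.array([x,y,0])+e("z",phi)@[0,.0025,.0834]
    for q0 in(s["q"],[0,20,110,20,50,90],[0,20,110,-30,50,150],[0,20,110,120,50,150],[0,20,110,90,50,-150]):
        q,er=ik(p,Rf,np.array(q0,float))
        if er<1e-3:
            m=np.min(np.minimum(q-lo,hi-q)); wz=(fk(q)-par[4]*rot(q)[:,2])[2]
            res.append((round(m,1),phi,x,y,np.round(q).tolist(),round(wz,3)))
  res.sort(key=lambda r:-r[0]); seen=set()
  for r in res:
    k=str(r[1:5])
    if r[0]>8 and k not in seen: seen.add(k); print(r)
E
python3 scan.py | head -50
```

```text
[[-0.008 -1.     0.013]
 [-0.593  0.015  0.805]
 [-0.805 -0.002 -0.593]]
(np.float64(58.5), 15, 0.5, 0.0, [-37.0, 40.0, 89.0, 31.0, 96.0, 119.0], np.float64(0.309))
(np.float64(58.3), 45, 0.45, 0.25, [-7.0, 42.0, 87.0, 31.0, 97.0, 120.0], np.float64(0.309))
(np.float64(57.7), 30, 0.5, 0.15, [-20.0, 41.0, 87.0, 32.0, 96.0, 121.0], np.float64(0.309))
(np.float64(54.9), 45, 0.4, 0.1, [-21.0, 39.0, 93.0, 20.0, 99.0, 108.0], np.float64(0.309))
(np.float64(51.6), 30, 0.5, 0.0, [-31.0, 45.0, 80.0, 24.0, 104.0, 114.0], np.float64(0.309))
(np.float64(51.5), 60, 0.4, 0.1, [-14.0, 42.0, 87.0, 14.0, 104.0, 103.0], np.float64(0.309))
(np.float64(51.1), 30, 0.45, 0.25, [-12.0, 37.0, 97.0, 37.0, 88.0, 123.0], np.float64(0.309))
(np.float64(51.1), 45, 0.5, 0.15, [-14.0, 46.0, 78.0, 26.0, 104.0, 117.0], np.float64(0.309))
(np.float64(50.2), 60, 0.45, 0.25, [-1.0, 46.0, 77.0, 24.0, 105.0, 115.0], np.float64(0.309))
(np.float64(50.1), 15, 0.5, 0.15, [-25.0, 37.0, 98.0, 39.0, 87.0, 124.0], np.float64(0.309))
(np.float64(50.1), 30, 0.6, 0.1, [-21.0, 50.0, 68.0, 33.0, 105.0, 126.0], np.float64(0.309))
(np
[... 2719 characters left out ...]
 0.25, [27.0, 55.0, 58.0, -16.0, 118.0, 72.0], np.float64(0.309))
(np.float64(36.5), 75, 0.5, 0.0, [-14.0, 53.0, 62.0, 2.0, 119.0, 92.0], np.float64(0.309))
(np.float64(36.1), 90, 0.5, 0.0, [-8.0, 54.0, 60.0, -7.0, 119.0, 82.0], np.float64(0.309))
(np.float64(35.4), 120, 0.5, 0.15, [13.0, 56.0, 56.0, -14.0, 120.0, 73.0], np.float64(0.309))
(np.float64(35.2), 150, 0.6, 0.1, [18.0, 57.0, 53.0, -35.0, 112.0, 48.0], np.float64(0.309))
(np.float64(35.0), 165, 0.4, 0.1, [29.0, 39.0, 93.0, -35.0, 91.0, 58.0], np.float64(0.309))
(np.float64(34.7), 105, 0.45, 0.25, [16.0, 55.0, 58.0, 1.0, 120.0, 92.0], np.float64(0.309))Exception ignored on flushing sys.stdout:
BrokenPipeError: [Errno 32] Broken pipe
```

```bash
cat > plan.py <<'E'
from scan import *
import sys
def rows(pa,Ra,path,n=5):
    """path: list of (p,R); print calls of 5 rows relative to nominal start"""
    for i in range(0,len(path),n):
        ch=path[i:i+n]; ch+= [ch[-1]]*(n-len(ch))
        print([[np.round((p-pa)*100,1).tolist(),np.round(Ro.from_matrix(R@Ra.T).as_rotvec(),2).tolist(),2] for p,R in ch])
        pa,Ra=ch[-1]
if __name__=="__main__":
    s=manip.get_state(); R0=np.array(s["ee_rot"]); p0=np.array(s["ee_pos"])
    pl=p0+[0,0,.18]; qa,ea=ik(pl,R0,np.array(s["q"]))
    phi=30; Rf=e("z",phi)@Rt; pf=np.array([.53,.14,.08])+e("z",phi)@[0,.0025,.0834]
    qb,eb=ik(pf,Rf,np.array([-20,41,87,32,96,121.])); print(np.round(qa),ea,np.round(qb),eb,fk(qa),fk(qb))
    qs=[qa+(qb-qa)*f for f in np.linspace(0,1,31)[1:]]
    C=np.array([[x,y,z] for x in(-48,48) for y in(-22,22) for z in(0,179)])/1000-[0,.0025,.0834]
    zs=[((rot(q)@Rt.T@C.T).T+fk(q)) for q in qs]; print("minz",np.round([z[:,2].min() for z in zs],2),np.round([z[:,1].min() for z in zs],2))
    path=[(fk(q),rot(q)) for q in qs]
    d=[np.degrees(Ro.from_matrix(path[i+1][1]@path[i][1].T).magnitude()) for i in range(29)]; print("maxstep",max(d),max(np.linalg.norm(path[i+1][0]-path[i][0]) for i in range(29)))
    rows(pl,R0,path)
    print("tape/jar",onz("scene",410.5,187.5,.024)[:2],onz("scene",383,155,.065)[:2])
E
python3 plan.py
```

```text
[[-0.008 -1.     0.013]
 [-0.593  0.015  0.805]
 [-0.805 -0.002 -0.593]]
[-20.   3. 109.  40.  64.  -0.] 1.7735812818386876e-13 [-20.  38.  80.  33. 105. 127.] 4.440892098500626e-14 [0.54259003 0.15484382 0.238073  ] [0.52875    0.14216506 0.1634    ]
minz [0.21 0.21 0.2  0.19 0.18 0.18 0.17 0.16 0.15 0.15 0.14 0.13 0.13 0.12
 0.11 0.11 0.1  0.1  0.09 0.09 0.09 0.08 0.08 0.08 0.08 0.08 0.08 0.08
 0.08 0.08] [0.05 0.05 0.05 0.06 0.06 0.06 0.06 0.06 0.07 0.07 0.07 0.07 0.07 0.08
 0.08 0.08 0.08 0.08 0.09 0.09 0.09 0.09 0.09 0.09 0.09 0.09 0.1  0.1
 0.1  0.1 ]
maxstep 4.667008987705366 0.0032031359567969084
[[[0.1, 0.1, -0.3], [0.03, 0.06, -0.04], 2], [[0.1, 0.3, -0.6], [0.07, 0.11, -0.09], 2], [[0.1, 0.4, -0.8], [0.1, 0.17, -0.13], 2], [[0.2, 0.5, -1.1], [0.12, 0.23, -0.18], 2], [[0.2, 0.5, -1.4], [0.15, 0.29, -0.22], 2]]
[[[0.0, 0.1, -0.3], [0.02, 0.06, -0.04], 2], [[0.0, 0.1, -0.5], [0.05, 0.12, -0.09], 2], [[0.0, 0.2, -0.8], [0.07, 0.19, -0.13], 2], [[-0.0, 0.2, -1.1], [0.09, 0.25, -0.18], 2], [[-0.0, 0.2, -1.3], [0.11, 0.31, -0.22], 2]]
[[[-0.0, 0.0, -0.3], [0.02, 0.07, -0.04], 2],
[... 240 characters left out ...]
.1, -0.5], [0.01, 0.14, -0.08], 2], [[-0.2, -0.2, -0.7], [0.01, 0.21, -0.13], 2], [[-0.3, -0.3, -1.0], [0.02, 0.28, -0.17], 2], [[-0.4, -0.4, -1.2], [0.01, 0.35, -0.21], 2]]
[[[-0.1, -0.1, -0.2], [-0.0, 0.07, -0.04], 2], [[-0.2, -0.2, -0.5], [-0.01, 0.14, -0.08], 2], [[-0.3, -0.4, -0.7], [-0.01, 0.21, -0.12], 2], [[-0.4, -0.5, -0.9], [-0.02, 0.28, -0.15], 2], [[-0.5, -0.7, -1.2], [-0.03, 0.36, -0.19], 2]]
[[[-0.1, -0.2, -0.2], [-0.01, 0.07, -0.04], 2], [[-0.2, -0.3, -0.4], [-0.02, 0.14, -0.07], 2], [[-0.3, -0.5, -0.7], [-0.04, 0.22, -0.1], 2], [[-0.4, -0.7, -0.9], [-0.05, 0.29, -0.14], 2], [[-0.5, -1.0, -1.1], [-0.07, 0.36, -0.17], 2]]
tape/jar [0.40831159 0.25142629] [0.33732525 0.13847338]
```

jog_arm([
  [[0, 0, 3.5], [0, 0, 0], 2],
  [[0, 0, 7], [0, 0, 0], 2],
  [[0, 0, 11], [0, 0, 0], 2],
  [[0, 0, 15], [0, 0, 0], 2],
  [[0, 0, 18], [0, 0, 0], 2],
])

```text
time: 4.83
ee_pos: [0.5419, 0.1547, 0.2407]
ee_rot: [[0.477, 0.812, 0.337], [0.649, -0.584, 0.488], [0.592, -0.014, -0.806]]
wrist_force: [0.6, -0.4, -4.2]
opening: 0.0333
```

jog_arm([
  [[0.1, 0.1, -0.3], [0.03, 0.06, -0.04], 2],
  [[0.1, 0.3, -0.6], [0.07, 0.11, -0.09], 2],
  [[0.1, 0.4, -0.8], [0.1, 0.17, -0.13], 2],
  [[0.2, 0.5, -1.1], [0.12, 0.23, -0.18], 2],
  [[0.2, 0.5, -1.4], [0.15, 0.29, -0.22], 2],
])

```text
time: 5.25
ee_pos: [0.5427, 0.1599, 0.2261]
ee_rot: [[0.76, 0.614, 0.212], [0.428, -0.718, 0.548], [0.489, -0.326, -0.809]]
wrist_force: [0.1, 0.6, -4.5]
opening: 0.0332
```

jog_arm([
  [[0.0, 0.1, -0.3], [0.02, 0.06, -0.04], 2],
  [[0.0, 0.1, -0.5], [0.05, 0.12, -0.09], 2],
  [[0.0, 0.2, -0.8], [0.07, 0.19, -0.13], 2],
  [[0, 0.2, -1.1], [0.09, 0.25, -0.18], 2],
  [[0, 0.2, -1.3], [0.11, 0.31, -0.22], 2],
])

```text
time: 5.67
ee_pos: [0.5414, 0.1618, 0.212]
ee_rot: [[0.949, 0.305, 0.085], [0.194, -0.773, 0.604], [0.25, -0.556, -0.793]]
wrist_force: [1.0, 0.7, -3.3]
opening: 0.0336
```

jog_arm([
  [[0, 0.0, -0.3], [0.02, 0.07, -0.04], 2],
  [[-0.1, 0.0, -0.5], [0.03, 0.13, -0.09], 2],
  [[-0.1, 0, -0.8], [0.04, 0.2, -0.13], 2],
  [[-0.2, 0, -1.0], [0.05, 0.26, -0.17], 2],
  [[-0.2, -0.1, -1.3], [0.06, 0.33, -0.22], 2],
])

```text
time: 6.08
ee_pos: [0.5384, 0.1606, 0.1982]
ee_rot: [[0.997, -0.072, -0.039], [-0.03, -0.764, 0.645], [-0.076, -0.642, -0.763]]
wrist_force: [1.0, -0.1, -4.1]
opening: 0.0334
```

jog_arm([
  [[-0.1, 0, -0.2], [0.01, 0.07, -0.04], 2],
  [[-0.1, -0.1, -0.5], [0.01, 0.14, -0.08], 2],
  [[-0.2, -0.2, -0.7], [0.01, 0.21, -0.13], 2],
  [[-0.3, -0.3, -1.0], [0.02, 0.28, -0.17], 2],
  [[-0.4, -0.4, -1.2], [0.01, 0.35, -0.21], 2],
])

```text
time: 6.5
ee_pos: [0.5334, 0.156, 0.1849]
ee_rot: [[0.88, -0.446, -0.165], [-0.23, -0.703, 0.673], [-0.416, -0.554, -0.721]]
wrist_force: [-0.6, -0.4, -4.3]
opening: 0.0335
```

jog_arm([
  [[-0.1, -0.1, -0.2], [0, 0.07, -0.04], 2],
  [[-0.2, -0.2, -0.5], [-0.01, 0.14, -0.08], 2],
  [[-0.3, -0.4, -0.7], [-0.01, 0.21, -0.12], 2],
  [[-0.4, -0.5, -0.9], [-0.02, 0.28, -0.15], 2],
  [[-0.5, -0.7, -1.2], [-0.03, 0.36, -0.19], 2],
])

```text
time: 6.92
ee_pos: [0.528, 0.1486, 0.1723]
ee_rot: [[0.616, -0.734, -0.287], [-0.394, -0.602, 0.695], [-0.683, -0.315, -0.66]]
wrist_force: [-0.4, 0.1, -3.7]
opening: 0.0335
```

jog_arm([
  [[-0.1, -0.2, -0.2], [-0.01, 0.07, -0.04], 2],
  [[-0.2, -0.3, -0.4], [-0.02, 0.14, -0.07], 2],
  [[-0.3, -0.5, -0.7], [-0.04, 0.22, -0.1], 2],
  [[-0.4, -0.7, -0.9], [-0.05, 0.29, -0.14], 2],
  [[-0.5, -1.0, -1.1], [-0.07, 0.36, -0.17], 2],
])

```text
time: 7.33
ee_pos: [0.5225, 0.1382, 0.1602]
ee_rot: [[0.259, -0.881, -0.395], [-0.525, -0.472, 0.708], [-0.811, 0.024, -0.585]]
wrist_force: [-0.4, 0.7, -3.8]
opening: 0.0336
```

Run:
```python
from scan import *
s=log()
RT=np.array(s["ee_rot"])@Rt.T; print("thermo R est",np.round(RT,3).tolist())
Rf=e("z",30)@Rt; print("corr rotvec",np.round(Ro.from_matrix(Rf@np.array(s["ee_rot"]).T).as_rotvec(),3))
a=vision.capture("scene"); b=vision.capture("side"); x,y=proj("scene",s["ee_pos"]).astype(int); u,v=proj("side",s["ee_pos"]).astype(int); print(x,y,u,v)
f=lambda im,x,y:cv2.resize(im[max(0,y-55):y+55,max(0,x-65):x+65],None,fx=3,fy=3,interpolation=2)
A,B=f(a,x,y),f(b,u,v); m=min(len(A),len(B)); cv2.imwrite("pics/up.png",np.hstack([A[:m],B[:m]]))
np.savez("up.npz",a=a,b=b)
```

```text
[[-0.008 -1.     0.013]
 [-0.593  0.015  0.805]
 [-0.805 -0.002 -0.593]]
t 7.3333 q [-20.3  38.4  80.4  33.1 104.9 127.8] p [0.5225 0.1382 0.1602] F [-0.4  0.7 -3.8] op 0.0336
[[0.259, -0.881, -0.395], [-0.525, -0.472, 0.708], [-0.811, 0.024, -0.585]]
thermo R est [[0.874, -0.485, 0.028], [0.485, 0.874, 0.003], [-0.026, 0.011, 1.0]]
corr rotvec [ 0.003 -0.028  0.017]
371 185 276 169
```

View pics/up.png

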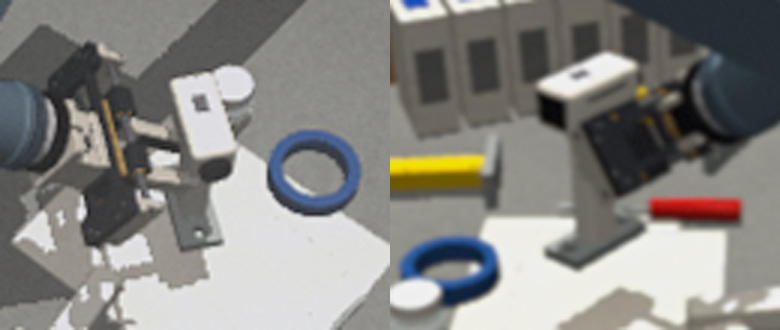

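jog_arm([
  [[0.3, 0.2, -1.2], [0, -0.028, 0.017], 2],
  [[0.6, 0.4, -2.4], [0, -0.028, 0.017], 2],
  [[0.6, 0.4, -3.6], [0, -0.028, 0.017], 2],
  [[0.6, 0.4, -4.8], [0, -0.028, 0.017], 2],
  [[0.6, 0.4, -6], [0, -0.028, 0.017], 2],
])

```text
time: 7.85
ee_pos: [0.5283, 0.1421, 0.0983]
ee_rot: [[0.292, -0.873, -0.391], [-0.519, -0.488, 0.702], [-0.803, -0.002, -0.596]]
wrist_force: [1.2, -0.7, -3.4]
opening: 0.0333
```

Run:
```python
from scan import *
s=log()
RT=np.array(s["ee_rot"])@Rt.T; o=np.array(s["ee_pos"])-RT@[0,.0025,.0834]; print("est origin",o,np.round(RT,3).tolist())
out=[]
for n in("scene","side"):
    im=vision.capture(n)
    C=[(x,y,z) for z in(0,.012) for x,y in((-.048,-.022),(.048,-.022),(.048,.022),(-.048,.022))]+[(x,y,.179) for x,y in((-.046,-.022),(.046,-.022),(.046,.022),(-.046,.022))]
    P=np.array([proj(n,o+RT@np.array(c)) for c in C]); c0=P.mean(0).astype(int); f=6
    x0,y0=c0-[32,48]; cr=cv2.resize(im[y0:y0+96,x0:x0+64],None,fx=f,fy=f,interpolation=2)
    for k in(0,4,8): cv2.polylines(cr,[(((P[k:k+4]-[x0,y0])+.5)*f).astype(np.int32)],True,((0,0,255),(0,255,0),(255,0,255))[k//4],1)
    out.append(cr)
cv2.imwrite("pics/up2.png",np.hstack(out))
```

```text
[[-0.008 -1.     0.013]
 [-0.593  0.015  0.805]
 [-0.805 -0.002 -0.593]]
t 7.85 q [-19.7  42.6  81.8  32.4  99.3 123.3] p [0.5283 0.1421 0.0983] F [ 1.2 -0.7 -3.4] op 0.0333
[[0.292, -0.873, -0.391], [-0.519, -0.488, 0.702], [-0.803, -0.002, -0.596]]
est origin [0.52968639 0.13974081 0.01493588] [[0.865, -0.501, -0.001], [0.501, 0.865, 0.002], [0.0, -0.003, 1.0]]
```

View pics/up2.png

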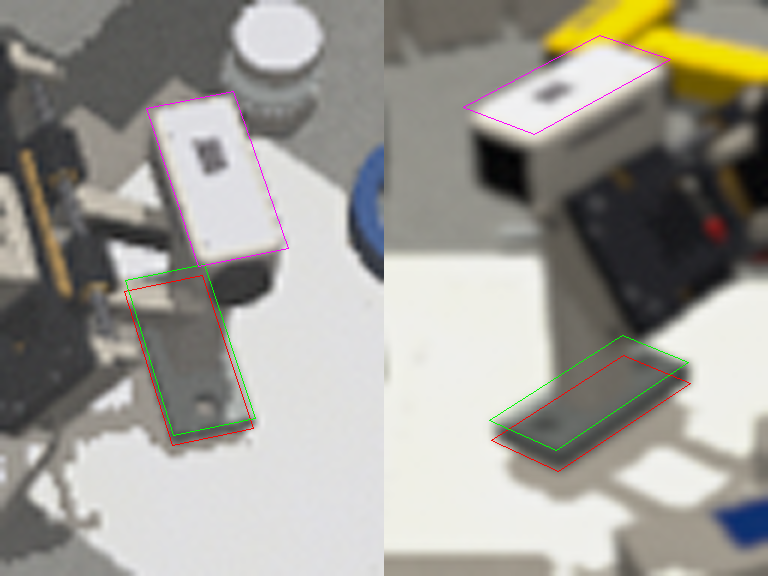

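jog_arm([
  [[0, 0, -0.3], [0, 0.002, 0], 2],
  [[0, 0, -0.5], [0, 0, 0], 2],
  [[0, 0, -0.7], [0, 0, 0], 2],
  [[0, 0, -0.8], [0, 0, 0], 2],
  [[0, 0, -0.8], [0, 0, 0], 2],
])

```text
time: 8.37
ee_pos: [0.5275, 0.1421, 0.0895]
ee_rot: [[0.289, -0.873, -0.393], [-0.519, -0.488, 0.702], [-0.805, 0.001, -0.594]]
wrist_force: [-0.1, 0.1, -4.0]
opening: 0.0331
```

jog_arm([
  [[0, 0, -0.1], [0, 0, 0], 2],
  [[0, 0, -0.2], [0, 0, 0], 2],
  [[0, 0, -0.3], [0, 0, 0], 2],
  [[0, 0, -0.3], [0, 0, 0], 2],
  [[0, 0, -0.3], [0, 0, 0], 2],
])

```text
time: 8.78
ee_pos: [0.5275, 0.1421, 0.0865]
ee_rot: [[0.289, -0.873, -0.393], [-0.519, -0.488, 0.702], [-0.805, 0.001, -0.594]]
wrist_force: [-0.2, 0.5, -4.0]
opening: 0.0334
```

jog_arm([
  [[0, 0, -0.1], [0, 0, 0], 2],
  [[0, 0, -0.1], [0, 0, 0], 2],
  [[0, 0, -0.2], [0, 0, 0], 2],
  [[0, 0, -0.2], [0, 0, 0], 2],
  [[0, 0, -0.2], [0, 0, 0], 2],
])

```text
time: 9.2
ee_pos: [0.5275, 0.1421, 0.0844]
ee_rot: [[0.289, -0.873, -0.393], [-0.519, -0.488, 0.702], [-0.805, 0.001, -0.594]]
wrist_force: [-0.4, 0.4, -3.9]
opening: 0.0336
```

jog_arm([
  [[0, 0, -0.1], [0, 0, 0], 2],
  [[0, 0, -0.1], [0, 0, 0], 2],
  [[0, 0, -0.1], [0, 0, 0], 2],
  [[0, 0, -0.1], [0, 0, 0], 2],
  [[0, 0, -0.1], [0, 0, 0], 2],
])

```text
time: 9.62
ee_pos: [0.5275, 0.1421, 0.0834]
ee_rot: [[0.289, -0.873, -0.393], [-0.519, -0.488, 0.702], [-0.805, 0.001, -0.594]]
wrist_force: [-0.1, 0.0, -4.1]
opening: 0.0335
```

jog_arm([
  [[0, 0, -0.1], [0, 0, 0], 2],
  [[0, 0, -0.1], [0, 0, 0], 2],
  [[0, 0, -0.2], [0, 0, 0], 2],
  [[0, 0, -0.2], [0, 0, 0], 2],
  [[0, 0, -0.2], [0, 0, 0], 2],
])

```text
time: 10.03
ee_pos: [0.5278, 0.1422, 0.0822]
ee_rot: [[0.289, -0.873, -0.392], [-0.518, -0.487, 0.703], [-0.805, -0.0, -0.593]]
wrist_force: [1.9, -0.6, 3.0]
opening: 0.0334
```

jog_arm([
  [[0, 0, -0.1], [0, 0, 0], 2],
  [[0, 0, -0.1], [0, 0, 0], 2],
  [[0, 0, -0.1], [0, 0, 0], 2],
  [[0, 0, -0.1], [0, 0, 0], 2],
  [[0, 0, -0.1], [0, 0, 0], 2],
])

```text
time: 10.45
ee_pos: [0.528, 0.1422, 0.0822]
ee_rot: [[0.29, -0.873, -0.392], [-0.517, -0.487, 0.703], [-0.805, -0.001, -0.593]]
wrist_force: [2.0, -1.6, 5.3]
opening: 0.0333
```

jog_arm([
  [[0, 0, 0], [0, 0, 0], 3.5],
  [[0, 0, 0], [0, 0, 0], 3.8],
  [[0, 0, 0], [0, 0, 0], 4.5],
  [[0, 0, 0], [0, 0, 0], 6],
  [[0, 0, 0], [0, 0, 0], 6],
])

```text
time: 10.87
ee_pos: [0.5278, 0.1423, 0.082]
ee_rot: [[0.289, -0.873, -0.392], [-0.517, -0.488, 0.703], [-0.805, -0.0, -0.593]]
wrist_force: [-0.2, 0.4, 0.3]
opening: 0.0535
```

jog_arm([
  [[0, 0, 0], [0, 0, 0], 6],
  [[0, 0, 0], [0, 0, 0], 6],
  [[0, 0, 0], [0, 0, 0], 6],
  [[0.4, -0.7, 0.6], [0, 0, 0], 6],
  [[0.8, -1.4, 1.2], [0, 0, 0], 6],
])

```text
time: 11.28
ee_pos: [0.5357, 0.1281, 0.0944]
ee_rot: [[0.289, -0.873, -0.393], [-0.517, -0.488, 0.703], [-0.806, 0.0, -0.592]]
wrist_force: [0.5, -0.2, -0.7]
opening: 0.0595
```

jog_arm([
  [[0.8, -1.4, 1.2], [0, 0, 0], 6],
  [[1.6, -2.8, 2.4], [0, 0, 0], 6],
  [[2.4, -4.2, 3.6], [0, 0, 0], 6],
  [[3.2, -5.6, 4.8], [0, 0, 0], 6],
  [[4, -7, 6], [0, 0, 0], 6],
])

```text
time: 11.7
ee_pos: [0.5765, 0.0565, 0.1557]
ee_rot: [[0.289, -0.873, -0.392], [-0.518, -0.488, 0.703], [-0.805, -0.0, -0.593]]
wrist_force: [0.7, -0.3, 0.3]
opening: 0.0597
```

```bash
cat > path2.py <<'E'
from plan import *
s=log(); R0=np.array(s["ee_rot"]); p0=np.array(s["ee_pos"])
pl=p0+[0,0,.14]; qa,ea=ik(pl,R0,np.array(s["q"]))
# tool down, tool y along thermo y (120 deg), above head
ty=np.array([np.cos(np.radians(120)),np.sin(np.radians(120)),0]); tz=np.array([0,0,-1.]); Rd=np.column_stack([np.cross(ty,tz),ty,tz])
o=np.array([.5295,.1398,0]); pf=o+[0,0,.32]
qb,eb=ik(pf,Rd,np.array([5,15,85,0,80,-115.])); qb2,eb2=ik(pf,np.diag([1,1,1.])@e("z",180)@Rd,np.array([5,15,85,0,80,65.]))
print(np.round(s["q"]),np.round(qa),ea,np.round(qb),eb,np.round(qb2),eb2)
# same with seat
for a in (-5,175):
    ty=np.array([np.cos(np.radians(a)),np.sin(np.radians(a)),0]); R=np.column_stack([np.cross(ty,tz),ty,tz])
    print(a,[np.round(x) for x in ik(np.array([.466,-.254,.25]),R,np.array([-41,10,90,0,80,-41-a]))])
im=vision.capture("side"); d=cv2.resize(im[110:240,200:380],None,fx=4,fy=4); cv2.imwrite("pics/st.png",d)
E
python3 path2.py
```

```text
[[-0.008 -1.     0.013]
 [-0.593  0.015  0.805]
 [-0.805 -0.002 -0.593]]
t 11.7 q [-24.6  44.9  67.7  30.8 111.8 125.9] p [0.5765 0.0565 0.1557] F [ 0.7 -0.3  0.3] op 0.0597
[[0.289, -0.873, -0.392], [-0.518, -0.488, 0.703], [-0.805, -0.0, -0.593]]
[-25.  45.  68.  31. 112. 126.] [-25.  39.  59.  35. 124. 135.] 1.6653345369377348e-15 [   3.   12.   76.    0.   92. -117.] 5.406786129924512e-13 [ 3. 12. 76.  0. 92. 63.] 3.93574062229618e-13
-5 [array([-41.,  11.,  86.,   0.,  82., -36.]), np.float64(0.0)]
175 [array([ -27.,   10.,   91.,  -19.,   75., -179.]), np.float64(0.0)]
```

View pics/st.png

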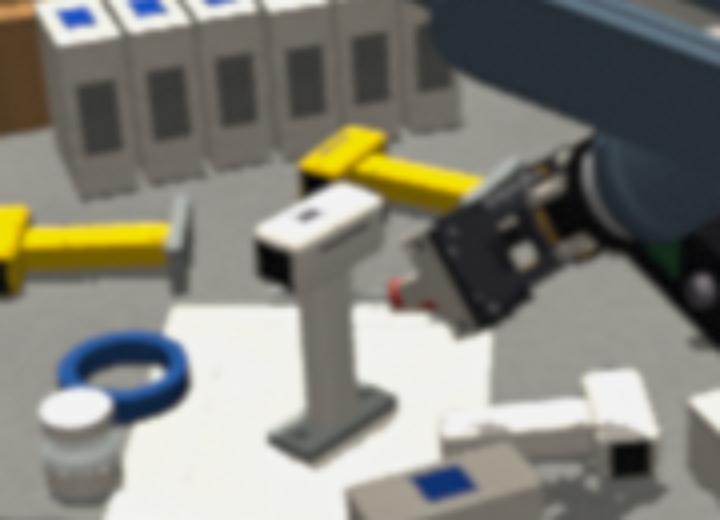

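```bash
cat >> path2.py <<'E'
print("----")
qs=[qa+(qb2-qa)*f for f in np.linspace(0,1,19)[1:]]
path=[(fk(q),rot(q)) for q in qs]
print("maxstep",max(np.degrees(Ro.from_matrix(path[i+1][1]@path[i][1].T).magnitude()) for i in range(17)),"minz",min(p[2] for p,_ in path))
rows(pl,R0,path+[path[-1]]*2)
E
python3 path2.py | sed -n '/----/,$p'
```

```text
----
maxstep 6.242252839863788 minz 0.2863606091728306
[[[-0.3, 1.1, -0.2], [-0.02, -0.07, 0.06], 2], [[-0.7, 2.0, -0.5], [-0.04, -0.13, 0.12], 2], [[-1.0, 2.9, -0.7], [-0.06, -0.19, 0.18], 2], [[-1.4, 3.7, -0.8], [-0.08, -0.26, 0.25], 2], [[-1.7, 4.4, -1.0], [-0.1, -0.32, 0.32], 2]]
[[[-0.4, 0.6, -0.1], [-0.02, -0.06, 0.07], 2], [[-0.7, 1.2, -0.1], [-0.04, -0.12, 0.15], 2], [[-1.0, 1.7, -0.1], [-0.06, -0.18, 0.22], 2], [[-1.4, 2.1, -0.1], [-0.08, -0.24, 0.31], 2], [[-1.7, 2.5, 0.0], [-0.1, -0.29, 0.39], 2]]
[[[-0.3, 0.3, 0.2], [-0.02, -0.05, 0.08], 2], [[-0.5, 0.6, 0.4], [-0.04, -0.11, 0.17], 2], [[-0.8, 0.8, 0.7], [-0.07, -0.16, 0.26], 2], [[-1.0, 1.0, 1.1], [-0.09, -0.21, 0.35], 2], [[-1.1, 1.2, 1.5], [-0.12, -0.25, 0.44], 2]]
[[[-0.1, 0.2, 0.5], [-0.03, -0.05, 0.09], 2], [[-0.3, 0.3, 1.1], [-0.06, -0.09, 0.19], 2], [[-0.4, 0.5, 1.7], [-0.09, -0.13, 0.28], 2], [[-0.4, 0.5, 1.7], [-0.09, -0.13, 0.28], 2], [[-0.4, 0.5, 1.7], [-0.09, -0.13, 0.28], 2]]
```

jog_arm([
  [[0, 0, 3], [0, 0, 0], 7],
  [[0, 0, 6], [0, 0, 0], 8],
  [[0, 0, 9], [0, 0, 0], 9],
  [[0, 0, 12], [0, 0, 0], 9],
  [[0, 0, 14], [0, 0, 0], 9],
])

```text
time: 12.22
ee_pos: [0.5779, 0.0554, 0.2987]
ee_rot: [[0.294, -0.874, -0.387], [-0.52, -0.486, 0.702], [-0.802, -0.005, -0.597]]
wrist_force: [0.1, -0.2, 0.4]
opening: 0.0875
```

jog_arm([
  [[-0.3, 1.1, -0.2], [-0.02, -0.07, 0.06], 9],
  [[-0.7, 2.0, -0.5], [-0.04, -0.13, 0.12], 9],
  [[-1.0, 2.9, -0.7], [-0.06, -0.19, 0.18], 9],
  [[-1.4, 3.7, -0.8], [-0.08, -0.26, 0.25], 9],
  [[-1.7, 4.4, -1.0], [-0.1, -0.32, 0.32], 9],
])

```text
time: 12.63
ee_pos: [0.5603, 0.1001, 0.2885]
ee_rot: [[0.68, -0.638, -0.36], [-0.431, -0.746, 0.508], [-0.593, -0.191, -0.782]]
wrist_force: [-0.7, 0.2, 0.8]
opening: 0.0904
```

jog_arm([
  [[-0.4, 0.6, -0.1], [-0.02, -0.06, 0.07], 9],
  [[-0.7, 1.2, -0.1], [-0.04, -0.12, 0.15], 9],
  [[-1.0, 1.7, -0.1], [-0.06, -0.18, 0.22], 9],
  [[-1.4, 2.1, -0.1], [-0.08, -0.24, 0.31], 9],
  [[-1.7, 2.5, 0.0], [-0.1, -0.29, 0.39], 9],
])

```text
time: 13.05
ee_pos: [0.5424, 0.1258, 0.2883]
ee_rot: [[0.935, -0.234, -0.268], [-0.151, -0.944, 0.294], [-0.322, -0.234, -0.917]]
wrist_force: [0.3, 0.2, 0.5]
opening: 0.0901
```

jog_arm([
  [[-0.3, 0.3, 0.2], [-0.02, -0.05, 0.08], 9],
  [[-0.5, 0.6, 0.4], [-0.04, -0.11, 0.17], 9],
  [[-0.8, 0.8, 0.7], [-0.07, -0.16, 0.26], 9],
  [[-1.0, 1.0, 1.1], [-0.09, -0.21, 0.35], 9],
  [[-1.1, 1.2, 1.5], [-0.12, -0.25, 0.44], 9],
])

```text
time: 13.47
ee_pos: [0.5304, 0.1381, 0.3032]
ee_rot: [[0.963, 0.246, -0.11], [0.256, -0.962, 0.09], [-0.084, -0.115, -0.99]]
wrist_force: [-0.1, -0.2, 0.5]
opening: 0.0898
```

jog_arm([
  [[-0.1, 0.2, 0.5], [-0.03, -0.05, 0.09], 9],
  [[-0.3, 0.3, 1.1], [-0.06, -0.09, 0.19], 9],
  [[-0.4, 0.5, 1.7], [-0.09, -0.13, 0.28], 9],
  [[-0.4, 0.5, 1.7], [-0.09, -0.13, 0.28], 9],
  [[-0.4, 0.5, 1.7], [-0.09, -0.13, 0.28], 9],
])

```text
time: 13.88
ee_pos: [0.5255, 0.144, 0.3205]
ee_rot: [[0.861, 0.509, 0.009], [0.509, -0.861, -0.014], [0.001, 0.017, -1.0]]
wrist_force: [-0.5, 0.2, -0.5]
opening: 0.0901
```

Run:
```python
from kin import *
s=log(); tz=np.array([0,0,-1.]); ty=-np.array([np.cos(np.radians(120)),np.sin(np.radians(120)),0]); Rd=np.column_stack([np.cross(ty,tz),ty,tz])
print("corr",np.round(Ro.from_matrix(Rd@np.array(s["ee_rot"]).T).as_rotvec(),3), (np.array([.5293,.14,.32])-s["ee_pos"])*100)
c=vision.get_calibration("wrist"); im=vision.capture("wrist"); np.savez("w4.npz",im=im); np.save("w4c.npy",c,allow_pickle=True)
o=np.array([.5293,.14,0]);RT=e("z",30)
for C in([(x,y,.179) for x,y in((-.046,-.022),(.046,-.022),(.046,.022),(-.046,.022))],[(x,y,.012) for x,y in((-.048,-.022),(.048,-.022),(.048,.022),(-.048,.022))]):
    P=np.array([proj("wrist",o+RT@np.array(k),c) for k in C]); print(np.round(P).tolist()); cv2.polylines(im,[P.astype(np.int32)],True,(255,0,255),1)
cv2.imwrite("pics/w4.png",im)
```

```text
t 13.8833 q [ 4.2 11.2 76.9 -0.8 91.4 63.5] p [0.5255 0.144  0.3205] F [-0.5  0.2 -0.5] op 0.0901
[[0.861, 0.509, 0.009], [0.509, -0.861, -0.014], [0.001, 0.017, -1.0]]
corr [ 0.014  0.009 -0.011] [ 0.37968622 -0.40305331 -0.04673851]
[[344.0, 224.0], [346.0, 147.0], [307.0, 146.0], [307.0, 224.0]]
[[335.0, 190.0], [337.0, 134.0], [310.0, 134.0], [311.0, 190.0]]
```

View pics/w4.png

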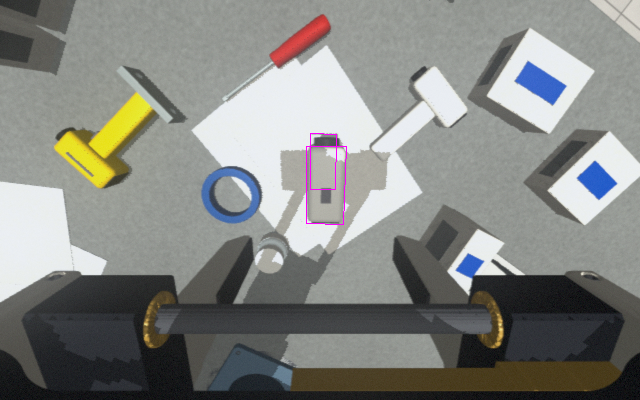

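jog_arm([
  [[0.4, -0.4, -2], [0.014, 0.009, -0.011], 9],
  [[0.4, -0.4, -5], [0.014, 0.009, -0.011], 9],
  [[0.4, -0.4, -8], [0.014, 0.009, -0.011], 9],
  [[0.4, -0.4, -10], [0.014, 0.009, -0.011], 9],
  [[0.4, -0.4, -10], [0.014, 0.009, -0.011], 9],
])

```text
time: 14.35
ee_pos: [0.5269, 0.1383, 0.2138]
ee_rot: [[0.869, 0.495, -0.013], [0.495, -0.869, -0.0], [-0.011, -0.006, -1.0]]
wrist_force: [-0.7, -0.4, -0.4]
opening: 0.0897
```

Run:
```python
from kin import *
s=log(); tz=np.array([0,0,-1.]); ty=-np.array([np.cos(np.radians(120)),np.sin(np.radians(120)),0]); Rd=np.column_stack([np.cross(ty,tz),ty,tz])
print("corr",np.round(Ro.from_matrix(Rd@np.array(s["ee_rot"]).T).as_rotvec(),3), (np.array([.5293,.14,.154])-s["ee_pos"])*100)
```

```text
t 14.35 q [ 2.9 14.5 87.3  0.  78.9 63.2] p [0.5269 0.1383 0.2138] F [-0.7 -0.4 -0.4] op 0.0897
[[0.869, 0.495, -0.013], [0.495, -0.869, -0.0], [-0.011, -0.006, -1.0]]
corr [ 0.    -0.013  0.005] [ 0.24189859  0.16758555 -5.98463334]
```

jog_arm([
  [[0.2, 0.2, -1.5], [0, -0.013, 0.005], 9],
  [[0.2, 0.2, -3], [0, -0.013, 0.005], 9],
  [[0.2, 0.2, -4.5], [0, -0.013, 0.005], 9],
  [[0.2, 0.2, -5.5], [0, -0.013, 0.005], 9],
  [[0.2, 0.2, -6], [0, -0.013, 0.005], 9],
])

```text
time: 14.77
ee_pos: [0.5288, 0.1399, 0.1529]
ee_rot: [[0.867, 0.498, -0.002], [0.498, -0.867, 0.0], [-0.002, -0.001, -1.0]]
wrist_force: [-1.2, 0.2, 0.6]
opening: 0.09
```

Run:
```python
from kin import *
s=log(); tz=np.array([0,0,-1.]); ty=-np.array([np.cos(np.radians(120)),np.sin(np.radians(120)),0]); Rd=np.column_stack([np.cross(ty,tz),ty,tz])
print("corr",np.round(Ro.from_matrix(Rd@np.array(s["ee_rot"]).T).as_rotvec(),3), (np.array([.5293,.14,.154])-s["ee_pos"])*100)
```

```text
t 14.7667 q [ 3.1 16.9 92.8  0.  70.4 63.2] p [0.5288 0.1399 0.1529] F [-1.2  0.2  0.6] op 0.09
[[0.867, 0.498, -0.002], [0.498, -0.867, 0.0], [-0.002, -0.001, -1.0]]
corr [-0.    -0.002  0.002] [0.05050222 0.01434223 0.11382419]
```

jog_arm([
  [[0, 0, 0.1], [0, -0.002, 0], 7.5],
  [[0, 0, 0.1], [0, -0.002, 0], 6],
  [[0, 0, 0.1], [0, -0.002, 0], 5.2],
  [[0, 0, 0.1], [0, -0.002, 0], 4.8],
  [[0, 0, 0.1], [0, -0.002, 0], 4.5],
], force=15)

```text
time: 15.18
ee_pos: [0.5293, 0.1399, 0.1547]
ee_rot: [[0.867, 0.498, 0.002], [0.498, -0.867, 0.0], [0.002, 0.001, -1.0]]
wrist_force: [-0.1, -0.1, -0.5]
opening: 0.0613
```

jog_arm([
  [[0, 0, 0], [0, 0, 0], 4.2],
  [[0, 0, 0], [0, 0, 0], 4],
  [[0, 0, 0], [0, 0, 0], 3.5],
  [[0, 0, 0], [0, 0, 0], 3],
  [[0, 0, 0], [0, 0, 0], 3],
], force=35)

```text
time: 15.6
ee_pos: [0.5295, 0.1399, 0.1551]
ee_rot: [[0.867, 0.498, 0.002], [0.498, -0.867, 0.0], [0.002, 0.001, -1.0]]
wrist_force: [-0.7, 0.2, 2.8]
opening: 0.0436
```

jog_arm([
  [[0, 0, 0], [0, 0, 0], 3],
  [[0, 0, 0.3], [0, 0, 0], 3],
  [[0, 0, 1], [0, 0, 0], 3],
  [[0, 0, 2], [0, 0, 0], 3],
  [[0, 0, 3], [0, 0, 0], 3],
])

```text
time: 16.02
ee_pos: [0.5292, 0.1399, 0.1855]
ee_rot: [[0.867, 0.498, 0.001], [0.498, -0.867, 0.0], [0.001, 0.0, -1.0]]
wrist_force: [0.5, 0.1, -3.7]
opening: 0.0439
```

jog_arm([
  [[0, 0, 3.5], [0, 0, -0.1], 3],
  [[0, 0, 7], [0, 0, -0.22], 3],
  [[0, 0, 10.5], [0, 0, -0.34], 3],
  [[0, -1, 13.5], [0, 0, -0.46], 3],
  [[0, -2, 15], [0, 0, -0.58], 3],
])

```text
time: 16.43
ee_pos: [0.5303, 0.1202, 0.3414]
ee_rot: [[0.998, -0.063, 0.009], [-0.063, -0.998, -0.0], [0.009, -0.0, -1.0]]
wrist_force: [0.7, -0.6, -2.7]
opening: 0.0436
```

jog_arm([
  [[-0.4, -2, 0], [0, 0, -0.12], 3],
  [[-0.8, -4, 0], [0, 0, -0.24], 3],
  [[-1.2, -6, 0], [0, 0, -0.36], 3],
  [[-1.6, -8, 0], [0, 0, -0.48], 3],
  [[-2, -10, 0], [0, 0, -0.6], 3],
])

```text
time: 16.85
ee_pos: [0.5098, 0.0194, 0.3426]
ee_rot: [[0.784, -0.62, 0.008], [-0.62, -0.784, -0.005], [0.01, -0.001, -1.0]]
wrist_force: [-0.1, -0.6, -3.9]
opening: 0.0436
```

jog_arm([
  [[-0.4, -2, 0], [0, 0, -0.12], 3],
  [[-0.8, -4, 0], [0, 0, -0.24], 3],
  [[-1.2, -6, 0], [0, 0, -0.36], 3],
  [[-1.6, -8, 0], [0, 0, -0.48], 3],
  [[-2, -10, 0], [0, 0, -0.6], 3],
])

```text
time: 17.27
ee_pos: [0.4894, -0.0814, 0.3437]
ee_rot: [[0.292, -0.957, 0.005], [-0.956, -0.292, -0.01], [0.011, -0.002, -1.0]]
wrist_force: [0.2, -0.0, -4.0]
opening: 0.0437
```

jog_arm([
  [[-0.4, -2, 0], [0, 0, -0.12], 3],
  [[-0.8, -3.5, 0], [0, 0, -0.24], 3],
  [[-1.2, -4.5, 0], [0, 0, -0.36], 3],
  [[-1.2, -4.5, 0], [0, 0, -0.4], 3],
  [[-1.2, -4.5, 0], [0, 0, -0.4], 3],
])

```text
time: 17.68
ee_pos: [0.4771, -0.127, 0.3446]
ee_rot: [[-0.107, -0.994, 0.001], [-0.994, 0.107, -0.011], [0.011, -0.003, -1.0]]
wrist_force: [0.7, 0.3, -3.9]
opening: 0.0439
```

Run:
```python
from kin import *
s=log(); R=np.array(s["ee_rot"]); print("tool x yaw",np.degrees(np.arctan2(R[1,0],R[0,0])))
c=vision.get_calibration("wrist"); im=vision.capture("wrist"); np.save("w5c.npy",c,allow_pickle=True); np.savez("w5.npz",im=im)
bx=np.array([np.cos(np.radians(-95)),np.sin(np.radians(-95)),0]);S=np.array([.466,-.2543,.036])
for k in(-.034,.034,0): print(np.round(proj("wrist",S+k*bx,c),1))
x0,y0=(proj("wrist",S,c)-[70,55]).astype(int); x0=max(x0,0);y0=max(y0,0); print(x0,y0)
cv2.imwrite("pics/w5.png",cv2.resize(im[y0:y0+110,x0:x0+140],None,fx=5,fy=5,interpolation=cv2.INTER_CUBIC))
```

```text
t 17.6833 q [-27.5   5.4  80.5  -0.5  93.7 158.6] p [ 0.4771 -0.127   0.3446] F [ 0.7  0.3 -3.9] op 0.0439
[[-0.107, -0.994, 0.001], [-0.994, 0.107, -0.011], [0.011, -0.003, -1.0]]
tool x yaw -96.12643604113974
[321.7 107.7]
[320.8  61.8]
[321.2  85.2]
251 30
```

Run:
```python
from kin import *
im=np.load("w5.npz")["im"]; c=np.load("w5c.npy",allow_pickle=True).item()
g=cv2.cvtColor(im,cv2.COLOR_BGR2GRAY)
for r in range(46,120,2): print(r,' '.join(f"{v:3d}" for v in g[r,296:350:2]))
```

```text
46 236 236 237 237 236 237 237 237 238 237 238 237 238 237 237 237 237 238 237 237 236 237 236 236 238 237 237
48 237 236 237 238 237 235 236 237 237 236 237 237 236 237 237 236 236 237 237 237 237 238 237 237 237 237 236
50 237 237 237 236 237 238 236 237 237 237 237 238 237 237 236 236 237 237 237 238 237 238 238 237 238 237 237
52 238 237 236 237 237 238 237 239 237 237 236 238 237 237 238 237 237 237 237 239 237 237 237 238 237 238 237
54 236 237 236 238 236 238 238 238 237 237 237 236 238 238 237 237 237 236 237 237 237 236 238 237 236 237 237
56 237 236 235 236 237 236 237 237 236 238 238 236 232 210 227 238 237 238 235 237 237 238 236 237 237 236 238
58 235 237 237 237 238 238 236 237 237 236 238 235 169 220 156 230 237 237 237 237 237 238 237 238 237 237 237
60 238 236 237 236 236 237 236 237 236 238 236 233 132 212 148 225 236 237 238 237 239 237 235 238 237 238 237
62 236 237 235 236 238 237 236 236 237 238 237 234 122 113 119 230 237 238 237 238 238 237 236 237 236 237 237
64 236 236 236 237 237 237 236 237 237 238 238 236 199 129 185 237 239 238 237 236 237 238 236 237 23
[... 2316 characters left out ...]
 166 176 222 236 236 236 237
108 237 235 235 236 230 168 168 166 168 167 164 165 165 123 105 155 167 164 166 165 169 163 166 174 220 234 235
110 235 236 236 235 196 164 167 166 167 167 166 165 166 164 165 166 163 167 165 164 168 164 164 164 162 174 220
112 236 235 235 226 171 166 168 164 168 164 164 166 165 169 165 164 164 164 163 162 168 164 164 164 162 164 161
114 235 235 237 227 168 162 167 165 168 166 166 167 166 165 167 164 163 165 161 166 163 164 163 162 164 164 163
116 235 236 234 190 165 165 166 166 166 164 167 167 166 165 163 163 163 167 162 162 165 161 165 163 163 160 163
118 236 235 231 165 166 165 165 163 166 167 165 165 164 164 167 165 164 163 162 164 166 162 160 164 162 159 161
```

```bash
cat > pins.py <<'E'
from kin import *
def pins(im,c,rois):
    g=cv2.cvtColor(im,cv2.COLOR_BGR2GRAY).astype(float); out=[]
    for r0,r1,c0,c1,bgt in rois:
        w=g[r0:r1,c0:c1]; m=np.clip(bgt-w,0,None)>12
        m=cv2.morphologyEx(m.astype(np.uint8),cv2.MORPH_CLOSE,np.ones((3,3))); n,_,st,ce=cv2.connectedComponentsWithStats(m)
        k=1+np.argmax(st[1:,4]); u,v=ce[k]+[c0,r0]; out.append(onz("wrist",u,v,.0255,c)); print("px",np.round([u,v],1),st[k].tolist(),np.round(out[-1]*1000,1))
    d=out[1]-out[0]; print("dist",np.linalg.norm(d),"mid",(out[0]+out[1])[:2]*500,"yaw",np.degrees(np.arctan2(d[1],d[0])))
E
python3 - <<'E'
from pins import *
im=np.load("w5.npz")["im"]; c=np.load("w5c.npy",allow_pickle=True).item()
pins(im,c,[(99,112,312,334,165),(52,70,312,334,237)])
E
```

```text
px [323.1 105.3] [8, 3, 7, 8, 41] [ 466.3 -224.3   25.5]
px [322.1  60.3] [7, 4, 7, 10, 57] [ 460.7 -291.8   25.5]
dist 0.06780185913356798 mid [ 463.48445295 -258.04561707] yaw -94.72652741917189
```

jog_arm([
  [[-0.1, -1, -0.5], [0.011, 0.001, 0.023], 3],
  [[-0.2, -2, -1.5], [0.011, 0.001, 0.023], 3],
  [[-0.3, -3, -2.5], [0.011, 0.001, 0.023], 3],
  [[-0.3, -4, -3.5], [0.011, 0.001, 0.023], 3],
  [[-0.3, -4, -3.5], [0.011, 0.001, 0.023], 3],
])

```text
time: 18.15
ee_pos: [0.473, -0.1679, 0.3064]
ee_rot: [[-0.082, -0.997, -0.004], [-0.997, 0.082, 0.001], [-0.001, 0.004, -1.0]]
wrist_force: [0.4, 0.2, -3.8]
opening: 0.0436
```

Run:
```python
from pins import *
s=log(); R=np.array(s["ee_rot"]); print("tool x yaw",np.degrees(np.arctan2(R[1,0],R[0,0])))
c=vision.get_calibration("wrist"); im=vision.capture("wrist"); np.save("w6c.npy",c,allow_pickle=True); np.savez("w6.npz",im=im)
print("nadir",proj("wrist",np.r_[(-np.array(c["R"]).T@np.array(c["t"]))[:2],0],c))
g=cv2.cvtColor(im,cv2.COLOR_BGR2GRAY)
P=[proj("wrist",X,c) for X in([.4663,-.2243,.0255],[.4607,-.2918,.0255])]; print(P)
for u,v in P:
    u=int(u);v=int(v); print(v-14,u-14)
    for r in range(v-14,v+14,2): print(' '.join(f"{x:3d}" for x in g[r,u-14:u+14:2]))
```

```text
t 18.15 q [-32.3   7.1  83.7  -0.   89.4 152.4] p [ 0.473  -0.1679  0.3064] F [ 0.4  0.2 -3.8] op 0.0436
[[-0.082, -0.997, -0.004], [-0.997, 0.082, 0.001], [-0.001, 0.004, -1.0]]
tool x yaw -94.70382356885798
nadir [321.14643273 112.38667947]
[array([322.99568013, 129.96231845]), array([323.04564962,  83.26978133])]
115 308
165 164 163 165 165 162 161 164 164 164 163 162 159 160
164 162 164 162 164 164 164 164 163 165 161 161 159 161
165 165 164 162 165 162 166 164 165 163 162 161 160 159
162 162 163 166 162 159 160 163 161 163 161 162 163 161
163 164 162 163 163 161 163 161 162 162 160 159 159 161
162 162 162 160 164 159 164 162 163 163 161 161 160 160
162 163 164 164 163 163 157 117 108 153 163 163 162 159
163 162 163 161 163 162 134 110 110 122 159 159 158 159
162 162 162 163 165 161 136 119 124 109 157 159 160 161
160 161 160 163 162 161 160 120 114 153 158 159 161 160
160 162 159 163 163 161 160 160 160 159 158 158 157 156
161 161 160 160 160 161 163 161 163 158 157 158 161 159
160 160 160 159 160 161 160 160 162 158 156 156 159 159
162 162 158 160 158 160 163 158 161 158 156 158 157 158
69 309
238 237 237 237 237 238 238 237 237 237 237 237 237 239
237 239 238 237 238 238 236 237 236 238 237 239 238 238
237 238 237 237 238 237 237 238 238 236 237 237 237 237
237 237 237 239 236 237 238 236 239 237 238 237 238 238
237 238 237 238 238 237 237 238 237 237 238 237 237 237
237 237 237 237 238 236 232 217 229 237 236 238 237 237
237 238 237 238 237 235 162 212 152 226 237 237 237 236
236 236 238 236 237 233 135 228 166 221 237 238 237 237
237 237 237 236 238 234 127 127 127 231 236 237 237 236
237 237 236 237 237 237 216 156 221 237 238 238 237 238
232 206 227 235 236 237 237 237 236 237 238 237 237 236
169 167 172 171 221 234 236 237 239 237 237 237 237 238
168 163 166 167 167 172 183 233 237 238 237 236 238 238
166 164 164 166 164 164 166 168 179 228 236 237 237 237
```

Run:
```python
from pins import *
im=np.load("w6.npz")["im"]; c=np.load("w6c.npy",allow_pickle=True).item()
pins(im,c,[(118,142,312,334,158),(74,92,314,334,237)])
# scene view: where do both hypotheses of pin tops project; measured crop tops (538,356)/6,(648,395)/6
for S in([.4635,-.258],[.466,-.2543]):
    bx=np.array([np.cos(np.radians(-94.7)),np.sin(np.radians(-94.7))])
    print([np.round((proj("scene",[*(np.array(S)+k*bx),z])-[160,100])*6,0).tolist() for k in(.034,-.034) for z in(.036,.015)])
a=vision.capture("scene")[100:200,160:290]; np.save("sc.npy",a)
g=cv2.cvtColor(cv2.imread("pics/scene0.png"),cv2.COLOR_BGR2GRAY); print(g[154:174,244:274])
```

```text
px [323.1 130. ] [8, 9, 7, 7, 44] [ 466.2 -224.3   25.5]
px [323.3  83.3] [6, 5, 8, 9, 58] [ 460.4 -291.8   25.5]
dist 0.06773633291107337 mid [ 463.27111043 -258.04495018] yaw -94.93739680531291
[[533.0, 352.0], [539.0, 374.0], [643.0, 389.0], [647.0, 410.0]]
[[538.0, 357.0], [543.0, 379.0], [648.0, 394.0], [652.0, 415.0]]
[[210 212 211 212 213 213 215 216 215 214 214 216 215 215 214 217 215 213
  216 215 214 214 214 213 212 210 209 211 213 217]
 [209 209 211 209 213 213 213 215 215 217 216 216 215 216 216 216 215 215
  216 213 216 213 215 215 213 216 213 213 211 209]
 [209 210 211 209 209 212 213 213 217 216 214 217 214 216 217 216 214 217
  216 215 215 214 214 212 214 214 216 215 214 213]
 [209 210 210 208 212 212 211 212 212 214 217 215 215 215 215 215 216 216
  214 218 216 214 215 212 214 215 215 217 214 213]
 [212 211 211 212 209 197 197 212 212 210 212 214 213 216 217 214 216 214
  214 215 215 215 213 215 213 212 213 213 213 215]
 [213 210 215 199 154 146 159 217 212 211 210 213 213 212 216 214 216 216
  216 216 214 214 215 214 214 213 214 213 212 212]
 [216 214 216 199 119  9
[... 1026 characters left out ...]
205 198 219 218 220 217
  216 217 218 216 181  61  68 139 222 217 216 215]
 [ 72  69  69  68  68  67  65  72  95 114 111 142 176 163 193 202 198 220
  218 218 216 221 198 114 126 171 219 217 215 217]
 [ 70  69  70  71  71  70  68  70  68  66  70  89 112 113 150 174 163 192
  208 218 216 220 213 194 200 210 218 215 217 217]
 [ 70  69  72  70  71  71  70  68  71  68  68  67  65  73  96 110 112 137
  169 222 216 215 218 218 218 216 217 217 214 222]
 [ 72  69  70  71  70  72  69  71  69  70  68  69  70  67  65  66  74  82
  140 224 219 216 217 215 217 216 218 215 219 209]
 [ 69  71  70  67  71  69  69  68  69  70  70  68  68  70  72  68  67  64
  118 204 219 218 215 217 216 216 217 216 221 196]]
```

jog_arm([
  [[-0.2, -2.2, 0], [0, 0, 0], 3],
  [[-0.5, -4.5, 0], [0, 0, 0], 3],
  [[-0.7, -6.7, 0], [0, 0, 0], 3],
  [[-0.9, -8.9, 0], [0, 0, 0], 3],
  [[-0.9, -8.9, 0], [0, 0, 0], 3],
])

```text
time: 18.67
ee_pos: [0.4647, -0.2593, 0.3087]
ee_rot: [[-0.084, -0.996, -0.001], [-0.996, 0.084, -0.001], [0.001, 0.001, -1.0]]
wrist_force: [-0.3, -1.0, -3.7]
opening: 0.0438
```

jog_arm([
  [[0, 0, -2], [0, 0, 0], 3],
  [[0, 0, -4], [0, 0, 0], 3],
  [[0, 0, -6], [0, 0, 0], 3],
  [[0, 0, -8], [0, 0, 0], 3],
  [[0, 0, -9], [0, 0, 0], 3],
])

```text
time: 19.08
ee_pos: [0.4641, -0.2578, 0.2167]
ee_rot: [[-0.084, -0.996, -0.003], [-0.996, 0.084, 0.001], [-0.001, 0.003, -1.0]]
wrist_force: [-0.1, 0.4, -4.1]
opening: 0.0437
```

```bash
cat > chk.py <<'E'
from kin import *
s=log(); R=np.array(s["ee_rot"]); yaw=np.degrees(np.arctan2(R[1,0],R[0,0]))
print("yaw",yaw,"corr cm",np.round((np.array([.4641,-.2571])-np.array(s["ee_pos"])[:2])*100,2),"foot z",s["ee_pos"][2]-.155, "tilt corr",np.round([R[1,2]*-1,R[0,2],0],4), "yaw corr",np.radians(-94.8-yaw))
E
python3 chk.py
```

```text
t 19.0833 q [-4.110e+01  1.260e+01  8.940e+01 -1.000e-01  7.820e+01  1.438e+02] p [ 0.4641 -0.2578  0.2167] F [-0.1  0.4 -4.1] op 0.0437
[[-0.084, -0.996, -0.003], [-0.996, 0.084, 0.001], [-0.001, 0.003, -1.0]]
yaw -94.79662841201086 corr cm [-0.    0.07] foot z 0.06173677355649865 tilt corr [-0.0013 -0.0031  0.    ] yaw corr -5.8845311431119056e-05
```

jog_arm([
  [[0, 0.1, -0.5], [-0.001, -0.003, 0], 3],
  [[0, 0.1, -1], [-0.001, -0.003, 0], 3],
  [[0, 0.1, -1.5], [-0.001, -0.003, 0], 3],
  [[0, 0.1, -2], [-0.001, -0.003, 0], 3],
  [[0, 0.1, -2], [-0.001, -0.003, 0], 3],
])

```text
time: 19.5
ee_pos: [0.4642, -0.2567, 0.1964]
ee_rot: [[-0.084, -0.997, -0.0], [-0.997, 0.084, 0.0], [-0.0, 0.0, -1.0]]
wrist_force: [-0.4, 0.3, -3.7]
opening: 0.0436
```

```bash
python3 chk.py
```

```text
t 19.5 q [-41.   13.2  91.5   0.   75.4 143.8] p [ 0.4642 -0.2567  0.1964] F [-0.4  0.3 -3.7] op 0.0436
[[-0.084, -0.997, -0.0], [-0.997, 0.084, 0.0], [-0.0, 0.0, -1.0]]
yaw -94.79442906376224 corr cm [-0.01 -0.04] foot z 0.04144544077501913 tilt corr [-0.0005 -0.0002  0.    ] yaw corr -9.723117976757483e-05
```

jog_arm([
  [[0, 0, -0.2], [0, 0, 0], 3],
  [[0, 0, -0.4], [0, 0, 0], 3],
  [[0, 0, -0.6], [0, 0, 0], 3],
  [[0, 0, -0.7], [0, 0, 0], 3],
  [[0, 0, -0.7], [0, 0, 0], 3],
])

```text
time: 19.92
ee_pos: [0.4641, -0.2567, 0.1893]
ee_rot: [[-0.084, -0.996, -0.0], [-0.996, 0.084, 0.001], [-0.001, 0.0, -1.0]]
wrist_force: [-0.1, 0.2, -4.4]
opening: 0.0436
```

jog_arm([
  [[0, 0, -0.1], [0, 0, 0], 3],
  [[0, 0, -0.1], [0, 0, 0], 3],
  [[0, 0, -0.2], [0, 0, 0], 3],
  [[0, 0, -0.2], [0, 0, 0], 3],
  [[0, 0, -0.2], [0, 0, 0], 3],
])

```text
time: 20.33
ee_pos: [0.464, -0.2567, 0.1872]
ee_rot: [[-0.084, -0.996, -0.0], [-0.996, 0.084, 0.001], [-0.001, 0.001, -1.0]]
wrist_force: [-0.0, -0.2, -3.7]
opening: 0.0435
```

jog_arm([
  [[0, 0, -0.1], [0, 0, 0], 3],
  [[0, 0, -0.2], [0, 0, 0], 3],
  [[0, 0, -0.3], [0, 0, 0], 3],
  [[0, 0, -0.3], [0, 0, 0], 3],
  [[0, 0, -0.3], [0, 0, 0], 3],
])

```text
time: 20.75
ee_pos: [0.464, -0.2567, 0.1841]
ee_rot: [[-0.084, -0.996, -0.001], [-0.996, 0.084, 0.001], [-0.001, 0.001, -1.0]]
wrist_force: [-0.2, -0.5, -3.6]
opening: 0.0436
```

jog_arm([
  [[0, 0, -0.1], [0, 0, 0], 3],
  [[0, 0, -0.2], [0, 0, 0], 3],
  [[0, 0, -0.3], [0, 0, 0], 3],
  [[0, 0, -0.3], [0, 0, 0], 3],
  [[0, 0, -0.3], [0, 0, 0], 3],
])

```text
time: 21.17
ee_pos: [0.464, -0.2567, 0.181]
ee_rot: [[-0.084, -0.996, -0.001], [-0.996, 0.084, 0.001], [-0.001, 0.001, -1.0]]
wrist_force: [0.2, -0.0, -4.7]
opening: 0.0435
```

Foot underside is at about 26 mm, well below the pin tops, with no contact force. I'll keep lowering.

jog_arm([
  [[0, 0, -0.2], [0, 0, 0], 3],
  [[0, 0, -0.4], [0, 0, 0], 3],
  [[0, 0, -0.6], [0, 0, 0], 3],
  [[0, 0, -0.7], [0, 0, 0], 3],
  [[0, 0, -0.7], [0, 0, 0], 3],
])

```text
time: 21.58
ee_pos: [0.4639, -0.2566, 0.1736]
ee_rot: [[-0.084, -0.996, -0.001], [-0.996, 0.084, 0.001], [-0.001, 0.001, -1.0]]
wrist_force: [-0.4, -0.7, -3.8]
opening: 0.0437
```

jog_arm([
  [[0, 0, -0.1], [0, 0, 0], 3],
  [[0, 0, -0.2], [0, 0, 0], 3],
  [[0, 0, -0.2], [0, 0, 0], 3],
  [[0, 0, -0.2], [0, 0, 0], 3],
  [[0, 0, -0.2], [0, 0, 0], 3],
])

```text
time: 22.0
ee_pos: [0.4639, -0.2567, 0.1717]
ee_rot: [[-0.084, -0.996, -0.001], [-0.996, 0.084, 0.001], [-0.001, 0.001, -1.0]]
wrist_force: [-0.1, -1.1, -3.7]
opening: 0.0435
```

jog_arm([
  [[0, 0, -0.1], [0, 0, 0], 3],
  [[0, 0, -0.1], [0, 0, 0], 3],
  [[0, 0, -0.1], [0, 0, 0], 3],
  [[0, 0, -0.1], [0, 0, 0], 3],
  [[0, 0, -0.1], [0, 0, 0], 3],
])

```text
time: 22.42
ee_pos: [0.4639, -0.2567, 0.1706]
ee_rot: [[-0.084, -0.996, -0.001], [-0.996, 0.084, 0.001], [-0.001, 0.001, -1.0]]
wrist_force: [0.1, -0.6, -4.6]
opening: 0.0433
```

jog_arm([
  [[0, 0, -0.1], [0, 0, 0], 3],
  [[0, 0, -0.1], [0, 0, 0], 3],
  [[0, 0, -0.1], [0, 0, 0], 3],
  [[0, 0, -0.1], [0, 0, 0], 3],
  [[0, 0, -0.1], [0, 0, 0], 3],
])

```text
time: 22.83
ee_pos: [0.4641, -0.2571, 0.1702]
ee_rot: [[-0.084, -0.996, -0.0], [-0.996, 0.084, -0.0], [0.0, 0.0, -1.0]]
wrist_force: [-1.3, -2.1, 3.6]
opening: 0.0433
```

jog_arm([
  [[0, 0, -0.1], [0, 0, 0], 3],
  [[0, 0, -0.1], [0, 0, 0], 3],
  [[0, 0, -0.1], [0, 0, 0], 3],
  [[0, 0, -0.1], [0, 0, 0], 3],
  [[0, 0, -0.1], [0, 0, 0], 3],
])

```text
time: 23.25
ee_pos: [0.4641, -0.2574, 0.1701]
ee_rot: [[-0.084, -0.996, 0.0], [-0.996, 0.084, -0.001], [0.001, -0.0, -1.0]]
wrist_force: [-2.0, 0.0, 7.2]
opening: 0.0436
```

jog_arm([
  [[0, 0, 0], [0, 0, 0], 4.5],
  [[0, 0, 0], [0, 0, 0], 5],
  [[0, 0, 0], [0, 0, 0], 6],
  [[0, 0, 0], [0, 0, 0], 7],
  [[0, 0, 0], [0, 0, 0], 7.5],
])

```text
time: 23.67
ee_pos: [0.4641, -0.2572, 0.1699]
ee_rot: [[-0.084, -0.997, -0.0], [-0.997, 0.084, -0.001], [0.001, 0.0, -1.0]]
wrist_force: [1.8, 0.2, -0.2]
opening: 0.0653
```

jog_arm([
  [[0, 0, 0], [0, 0, 0], 7.5],
  [[0, 0, 0.5], [0, 0, 0], 7.5],
  [[0, 0, 1.5], [0, 0, 0], 7.5],
  [[0, 0, 3.5], [0, 0, 0], 7.5],
  [[0, 0, 6], [0, 0, 0], 7.5],
])

```text
time: 24.08
ee_pos: [0.4634, -0.2566, 0.23]
ee_rot: [[-0.084, -0.996, -0.002], [-0.996, 0.084, 0.001], [-0.001, 0.002, -1.0]]
wrist_force: [0.7, -0.7, 0.4]
opening: 0.0751
```

jog_arm([
  [[0, 0, 3], [0, 0, 0], 7.5],
  [[0, 0, 6], [0, 0, 0], 7.5],
  [[0, 2, 9], [0, 0, 0], 7.5],
  [[0, 5, 10], [0, 0, 0], 7.5],
  [[0, 8, 10], [0, 0, 0], 7.5],
])

```text
time: 24.5
ee_pos: [0.4646, -0.1771, 0.3346]
ee_rot: [[-0.085, -0.996, 0.004], [-0.996, 0.085, -0.003], [0.002, -0.004, -1.0]]
wrist_force: [0.5, 0.9, 0.3]
opening: 0.0747
```

Run:
```python
from kin import *
s=log(); out=[]
for n,z in(("scene",.015),("wrist",.015)):
    c=vision.get_calibration(n); im=vision.capture(n)
    o=np.array([.4641,-.2571,z]);RT=e("z",-94.8)
    T=[(-.046,-.022,.179),(.046,-.022,.179),(.046,.022,.179),(-.046,.022,.179)]; F=[(-.048,-.022,.012),(.048,-.022,.012),(.048,.022,.012),(-.048,.022,.012)]
    P=np.array([proj(n,o+RT@np.array(k),c) for k in T+F]); f=5; x0,y0=np.maximum(P.mean(0).astype(int)-[40,52],0)
    cr=cv2.resize(im[y0:y0+104,x0:x0+80],None,fx=f,fy=f,interpolation=2)
    for k in(0,4): cv2.polylines(cr,[((P[k:k+4]-[x0,y0]+.5)*f).astype(np.int32)],True,(255,0,255) if k==0 else (0,255,0),1)
    full=np.zeros((520,400,3),np.uint8); full[:cr.shape[0],:cr.shape[1]]=cr; out.append(full)
cv2.imwrite("pics/fin.png",np.hstack(out))
```

```text
t 24.5 q [-33.7   5.9  81.3  -0.   92.5 151.2] p [ 0.4646 -0.1771  0.3346] F [0.5 0.9 0.3] op 0.0747
[[-0.085, -0.996, 0.004], [-0.996, 0.085, -0.003], [0.002, -0.004, -1.0]]
```

View pics/fin.png

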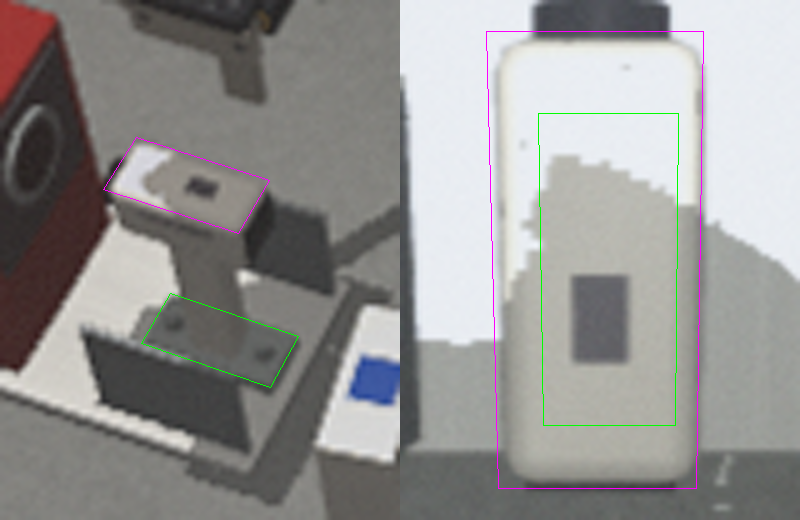

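Last check: both pins show through the foot's holes, the lens faces the aperture and the thermometer is upright. I'll hold the arm still, then hand in.

jog_arm([
  [[0, 0, 0], [0, 0, 0], 7.5],
  [[0, 0, 0], [0, 0, 0], 7.5],
  [[0, 0, 0], [0, 0, 0], 7.5],
  [[0, 0, 0], [0, 0, 0], 7.5],
  [[0, 0, 0], [0, 0, 0], 7.5],
])

```text
time: 25.02
ee_pos: [0.4635, -0.1741, 0.3322]
ee_rot: [[-0.081, -0.997, 0.001], [-0.997, 0.081, 0.001], [-0.001, -0.0, -1.0]]
wrist_force: [0.4, 0.1, 0.3]
opening: 0.0749
```

```bash
python3 -c "
from workcell import manip
print(manip.finish_job())"
```

```text
the job is handed in; nothing more can be done
None
```

I stood the thermometer upright on the table and let go of it. I then took it by the head from above, lowered it over both pins and handed the job in at about 25 s of the 70 s.

**Last checks:**
- **Seating:** contact came at a tool height of 170 mm, which puts the foot's underside at the plate top. Contact force there was light, about 11 N. In the final picture both pins show through the foot's holes, the lens faces the source and the body stands upright.
- **At rest:** the gripper was clear of everything and still before hand-in.
- **Bystanders:** I saw no contact with them in the forces or pictures, but I did not re-measure their positions at the end.

**Disagreement:** the scene and wrist cameras placed the seat about 4 mm apart. I aimed between them, nearer the wrist reading. The foot went over the pins with no contact force until it met the plate.

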